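# Shim the rocking table-top braai

### The job

The table-top braai rocks because one of its front feet hangs clear of a tile that has settled. Lay the tapered wooden shim flat on that tile and slide it thin end first under the hanging foot until it drags and grips, so that all four feet carry; do not drive it so hard that it jacks the braai up off its other front foot. Then let go of it, press down on that corner of the rim with roughly a kilo of force to check that it no longer rocks, and come away, without shifting the braai or disturbing the pepper grinder, the lighter or the meat hook.

Things in the scene. Friction and masses are not known exactly. Their poses are not given: they have to be found in the camera images.
- braai: Loose dark steel charcoal braai, about 6 kg, 300 (its x) x 240 mm (y), two side handles out to x = +-175 mm. Origin: centre of the plane of its four soles, z up. Front (draught slots) looks to -y; windshield along the rear, 226 mm high. Starts level on both rear feet and one front foot; the other front foot, over tile_low, hangs 5 to 10 mm clear.
- foot_left (a point): Centre of the sole of the braai's front foot on its -x side, at (-95, -115, 0) mm in the braai's frame; same axes. Each foot is a flat pad 40 x 40 mm, 6 mm thick, its front edge 20 mm in front of this point; a 20 mm wide leg rises from it. The pad is seen from above just in front of the rim.
- foot_right (a point): The same for the front foot on the braai's +x side, at (+95, -115, 0) mm. A front foot can take 20 to 27 N before the other front foot lifts off; steel, wood and tile slide with friction about 0.6, so driving the shim takes about 1.3 times the load it carries.
- braai_rim (a point): Middle of the flat front rim's upper face, at (0, -104, 146) mm in the braai's frame; same axes. The front rim is 32 mm wide (y) and runs x = +-150 mm; behind it the grid lies 1 mm lower. Its ends, over the feet, are where to press. Unshimmed, the corner over the hanging foot dips under about 5 to 7 N.
- tile_low: The settled terracotta tile, 184 (its x) x 276 (its y) x 25 mm, fixed. Origin: centre of its underside; top face 25 mm above that, 5 to 10 mm below the other tiles. Lies under either the left or the right front foot, axes parallel to the braai's; reaches 148 mm out in front of the foot pad. Neighbouring tiles stand higher but leave its full width clear.
- tile_low_spot (a point): Point on the top face of tile_low straight below the centre of the hanging foot pad (30 mm from the tile's centre towards its +y); same axes as tile_low.
- tile_level: The other front tile, same size and axes, fixed, its top level with the rear tiles 25 mm above the ledge; the braai's other front foot stands on it.
- shim: Loose tapered hardwood shim, 45 g, 180 mm long (its x), 38 mm wide (y); flat underside, 17 mm thick at the butt (x = -90 mm) falling evenly to 2 mm at the tip (x = +90 mm), 1 in 12. Origin: centre of its underside; z up. Starts flat on the ledge (z = 0) in front of the tiles. Once gripped by the foot it stays when let go.
- shim_tip (a point): Middle of the shim's thin end, 1 mm above its underside.
- grinder: Empty glass pepper grinder, 56 mm across, 155 mm tall, standing loose on the ledge; origin centre of its underside. Leave alone. To the right of it and of the shim, out of the way, stands a fixed blue tub, 150 mm high.
- lighter: Metal flip-top lighter, 38 x 13 x 58 mm, standing loose on the tiles behind the braai; origin centre of its underside. Leave alone.
- meat_hook: Steel S-shaped meat hook, about 170 mm long, 8 mm thick, lying loose on the tiles behind the braai; origin near its middle at tile height. Leave alone.
Mind the look-alikes: they are no part of the job. What is shaped like the shim but orange or yellow is not meant.

How it is judged (in metres and radians):
On the way, in this order (a step that is already met when the one before it is completed fails the run):
1. the shim lies flat under the hanging foot and carries load (contact force between shim and braai above 1.5 N and y of tile_low_spot in the frame of shim between -0.02 and 0.02 m and x of tile_low_spot in the frame of shim between -0.03 and 0.1 m and angle between shim's own z axis and vertical below 0.08 rad), for 0.2 s.
2. the gripper, no longer on the shim, presses the braai's shimmed corner with over 5 N and it does not dip (contact force between the fingers and braai above 5 N and contact force between the fingers and shim below 0.1 N and horizontal distance between the grasp point and tile_low_spot below 0.075 m and contact force between shim and braai above 4 N and angle between braai's own z axis and vertical below 0.012 rad), for 0.1 s.
At the end, for the whole second after the job is handed in: Shim flat (0.08 rad) under the once hanging foot, the foot centre within 20 mm of the shim's middle line, bearing over 1.5 N; the other front foot still bears over 1.5 N on its tile; braai level within 0.010 rad, at rest, within 15 mm of where it stood (all of step 1 and contact force between tile_level and braai above 1.5 N and angle between braai's own z axis and vertical below 0.01 rad and distance of braai from where it was at the start of the episode below 0.015 m and linear speed of each of braai, shim below 0.01 m/s); the robot touches nothing.
It fails at once if the braai is shoved more than 25 mm (distance of braai from where it was at the start of the episode above 0.025 m).
It fails at once if the pepper grinder is knocked over or pushed (angle between grinder's own z axis and vertical above 0.5 rad or distance of grinder from where it was at the start of the episode above 0.03 m).
It fails at once if the lighter or the meat hook is moved more than 30 mm (distance of any of lighter, meat_hook from where it was at the start of the episode above 0.03 m).
It also fails if it takes over 67 s, if anything falls off the work surface, if the arm or the gripper's body presses on something with over 40 N, if the wrist force passes 120 N, or if a joint passes its speed limit or range.

### The arm

A 7-joint arm with a two-finger parallel gripper is mounted at the origin on the work surface. World frame = base frame: x ahead of the robot, y to its left, z up, the work surface at z = 0. Lengths are in mm, angles in rad, forces in N, time in s.
With the tool pointing down it reaches from about 350 to 900 mm from the base axis. Payload 19.9 kg.
Tool frame: the origin (TCP) lies on the centre line of the jaws, within the pads' length; the fingertips stand 11 mm ahead of it and the grasp point (between the pads) lies 8 mm behind it; x points along the fingers, y is the direction in which the jaws open and shut, and the axes are right-handed (so a half turn about x gives the same grasp; the last joint's range is limited). The gripper opens to 85 mm and grips with 20 to 120 N. Pads are 22 mm wide; open, the fingers measure 114 mm over their backs; the gripper's body (76 mm by 85 mm) begins 54 mm behind the grasp point. The pads swing forward as they close: fully open they stand 13 mm farther back than shut.
Start: joints at [-1.244, 0.417, -0.01, 1.614, 0.005, 1.111, -0.053], TCP at [225.298, 582.961, 242.26] pointing down, gripper open.
Joint ranges: [-2.81, 2.81], [-0.39, 2.02], [-1.27, 1.25], [0.06, 2.57], [-1.19, 4.33], [0.19, 2], [-2.82, 2.82]. Speed limits (rad/s): [1.89, 1.89, 2.39, 2.39, 3.01, 3.01, 3.01].

### API

Orientations are given as a rotation vector (axis times angle).
In Python, from cell import r, capture, hand_in gives the robot as it stands.
- The arm moves only by the tool apply_moves, never from a script. Its argument "increments" is a list of rows, each a list of 3 entries, a list of its own where there are three numbers: the shift along the tool's x, y, z each as a share of 1000 mm, from -1 to 1, then the turn, a rotation vector about the tool's x, y, z each as a share of 90 degrees, from -1 to 1, then the opening, from 0 (shut) to 1 (fully open). A call has 1 to 12 rows; each row is the pose to reach, as a shift and turn from the pose commanded when the call began, along the tool's axes at that moment; what a row does not reach only later rows make up. A row lasts 1/12 s, in which the tool goes at most 41.7 mm and 7.16 degrees, less where a joint would pass 70% of its speed; a pose out of reach is approached as far as the arm can. A call with a number of a shift or a turn outside -1 to 1 is refused whole. A call with a gripper value outside its range is refused whole. The fingers move at their own pace and stop on an object; "grip_force" is the grip in N (left out, the last holds). Time passes only in rows, so rows that repeat a pose let the fingers close. It gives the time, the measured TCP pose, the force and the opening at its end, in the units of the state.
- r.get_state(): the state, without advancing time (a new reading comes with each control period).
- capture(name): name is "scene" or "side" or "wrist"; returns a dict with "image" (400x640x3 uint8, red, green, blue), "K" (3x3 intrinsics, pixels), "rvec" (rotation vector, rad) and "tvec" (3), from world to camera coordinates, as OpenCV has them. Camera axes: x right, y down, z forward; pixel columns grow to the right and rows downward; lengths in mm; the calibration is good to about 2 mm. A picture is of the moment at which its call begins. There is no depth.
- hand_in(): hands the job in, once; it reports no verdict.
The state is a dict: "time": time; "joints": joint angles; "qvel": joint speeds; "joint_torque": joint torques, N m; "tool_pos": TCP position; "orientation": TCP orientation; "contact_force": force on the tool from outside, world axes, zero at the start; "ft_torque": the same for the moment, N m; "grip_width": finger opening in mm.
Only numpy, scipy, OpenCV 4.12 (cv2) and the standard library are available. Lean on these libraries where they do the work, as an engineer would, in place of code of your own. Each camera call takes 0.05 s, during which the arm holds its last target.

## Working session

There is one attempt and no reset: what is moved stays moved. The work goes in short steps, Python scripts to look and compute and a tool call to move; the robot and the scene stay as the last step left them, time stands still between calls to the robot, and variables do not carry over. Pictures are saved under pics/ and viewed, and the job is handed in when it is done.

Besides the shell and the picture viewer there is one more tool, called after ">>>" in YAML: its name, and indented under it one key for each argument. apply_moves: Moves the arm, as the interface text tells. Its arguments: {"type":"object","properties":{"increments":{"type":"array","items":{"type":"array"}},"grip_force":{"type":"number"}},"required":["increments"]}

```bash
ls; mkdir -p pics; cat > h.py <<'E'
from cell import r, capture, hand_in
import numpy as np, cv2
def snap(n,f):
    c=capture(n); cv2.imwrite(f'pics/{f}.png',c['image'][:,:,::-1]); 
    np.savez(f'pics/{f}.npz',**{k:np.array(v) for k,v in c.items()}); return c
def load(f): return dict(np.load(f'pics/{f}.npz'))
def ray(c,uv):
    R,_=cv2.Rodrigues(np.array(c['rvec'],float)); t=np.array(c['tvec'],float).reshape(3)
    d=R.T@np.linalg.inv(c['K'])@np.array([uv[0],uv[1],1.]); o=-R.T@t
    return o,d/np.linalg.norm(d)
def onz(c,uv,z):
    o,d=ray(c,uv); return o+d*(z-o[2])/d[2]
def proj(c,p):
    q,_=cv2.projectPoints(np.array(p,float).reshape(-1,3),np.array(c['rvec'],float),np.array(c['tvec'],float),np.array(c['K'],float),None); return q.reshape(-1,2)
E
python3 - <<'E'
from h import *
s=r.get_state(); print({k:np.round(v,3).tolist() for k,v in s.items()})
for n in('scene','side','wrist'):
    c=snap(n,n+'0'); o,d=ray(c,(320,200)); print(n,o.round(),d.round(2))
E
```

```text
pics
{'time': 0.0, 'joints': [-1.243, 0.418, -0.01, 1.614, 0.005, 1.111, -0.053], 'qvel': [0.001, -0.0, 0.002, -0.001, -0.002, -0.001, -0.001], 'joint_torque': [-0.001, -86.445, 0.679, -43.492, 0.019, 0.007, 0.0], 'tool_pos': [225.213, 582.654, 241.648], 'orientation': [0.288, 1.551, -0.29], 'contact_force': [-0.304, 0.11, -0.165], 'ft_torque': [0.036, -0.034, -0.01], 'grip_width': 85.455}
scene [ 165.  314. 1659.] [ 0.19 -0.23 -0.95]
side [-445. -637. 1051.] [ 0.65  0.38 -0.66]
wrist [164. 606. 374.] [ 0.26 -0.1  -0.96]
```

View pics/scene0.png

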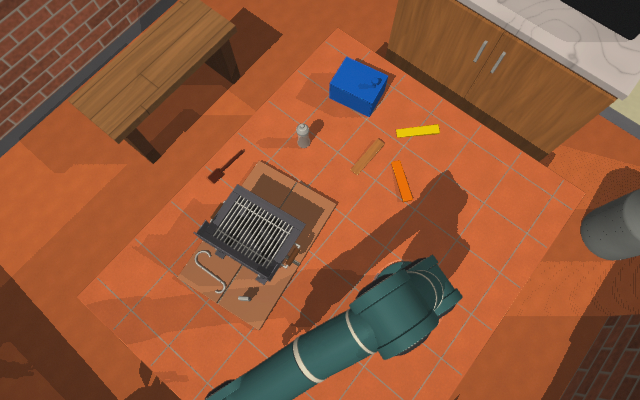

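View pics/side0.png

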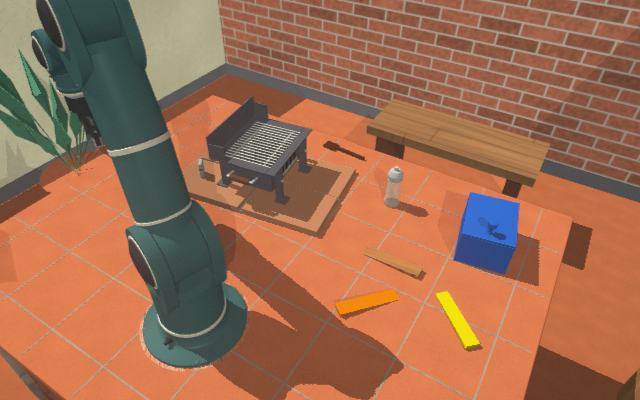

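View pics/wrist0.png

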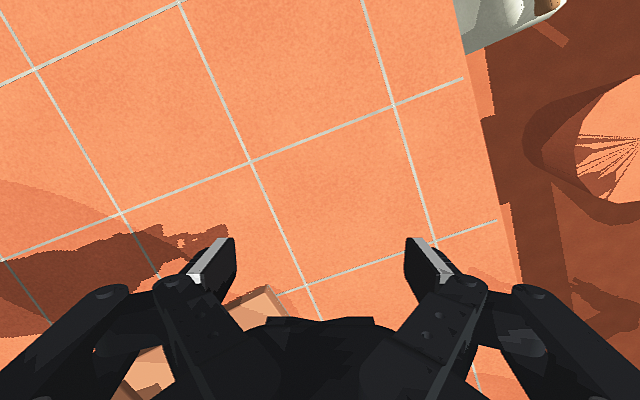

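The scene view shows the braai near (250,230) and the tiles under it. The brown shim is near (368,156), with orange and yellow decoys beside it, the grinder at (303,135) and the tub at (358,87). I'll zoom in.

```bash
python3 - <<'E'
from h import *
im=cv2.imread('pics/scene0.png'); cv2.imwrite('pics/s0z.png',cv2.resize(im[110:320,170:430],None,fx=3,fy=2.85,interpolation=cv2.INTER_CUBIC)[:600,:780])
im=cv2.imread('pics/side0.png'); cv2.imwrite('pics/d0z.png',cv2.resize(im[90:290,180:440],None,fx=3,fy=3,interpolation=cv2.INTER_CUBIC))
c=load('scene0'); d=load('side0')
for n,uv,z in [('shim',(368,156),5),('grinder',(303,145),0),('tub',(345,100),0),('braai',(250,230),146)]: print(n,onz(c,uv,z).round())
print(onz(d,(392,262),5).round())
print('pix/mm',1000*np.linalg.norm(proj(c,[500,0,0])-proj(c,[501,0,0])))
E
```

```text
shim [ 465. -364.    5.]
grinder [ 711. -232.    0.]
tub [ 706. -515.    0.]
braai [595. 197. 146.]
[ 465. -365.    5.]
pix/mm 243.59903520427181
```

View pics/s0z.png

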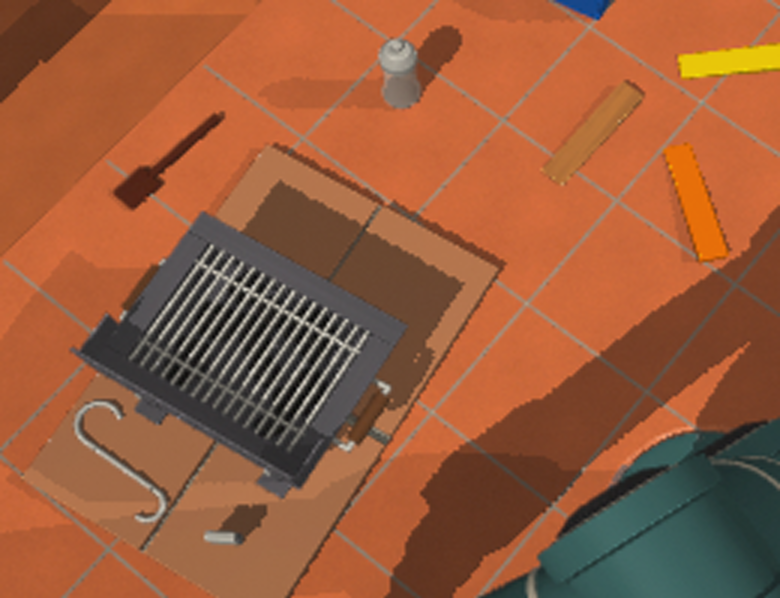

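View pics/d0z.png

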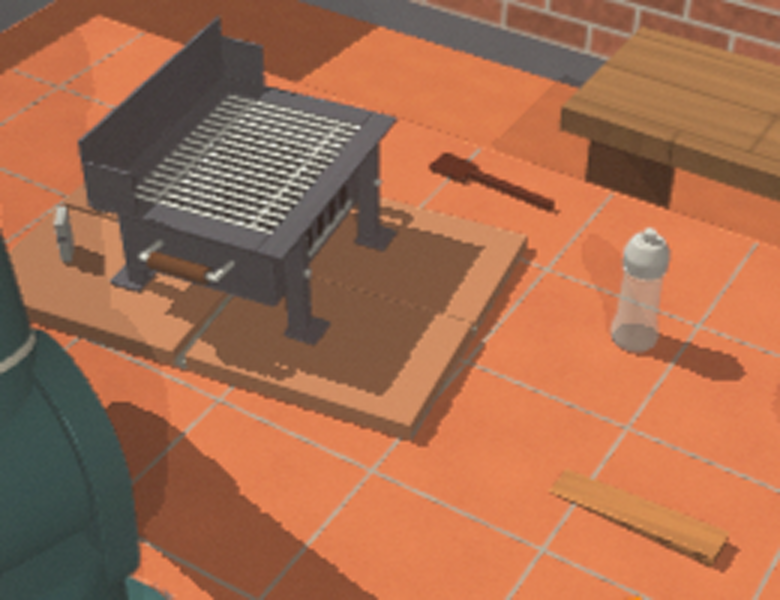

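```bash
cat >> h.py <<'E'
from scipy.spatial.transform import Rotation as Ro
def zz(p): return (170+p[0]/3, 110+p[1]/2.85)
def mv(P,Rm=None):
    """increments from the present pose to TCP P, rotation matrix Rm"""
    s=r.get_state(); R0=Ro.from_rotvec(s['orientation']); dp=R0.inv().apply(np.array(P)-s['tool_pos'])/1000
    rv=(R0.inv()*Ro.from_matrix(Rm)).as_rotvec()/(np.pi/2) if Rm is not None else np.zeros(3)
    print('shift',dp.round(4).tolist(),'turn',rv.round(4).tolist())
def down(yaw,tilt=0):
    """tool x down, tool y (jaws) along world yaw"""
    x=np.array([0,0,-1.]);y=np.array([np.cos(yaw),np.sin(yaw),0]);return np.array([x,y,np.cross(x,y)]).T
E
python3 - <<'E'
from h import *
c=load('scene0')
for n,p,z in [('tileFL',(270,148),25),('tileFR',(500,265),25),('seam',(380,207),25),('rimL',(203,213),146),('rimR',(406,325),146),
 ('shim bt',(626,82),17),('shim br',(643,93),17),('tip l',(543,172),2),('tip r',(562,184),2),('grind',(402,100),0),('graytip',(480,60),0)]:
    print(n,onz(c,zz(p),z).round())
R0=Ro.from_rotvec(r.get_state()['orientation']).as_matrix(); print(R0.round(2))
w=load('wrist0');Rw,_=cv2.Rodrigues(w['rvec']); print('cam in tool', (R0.T@(-Rw.T@w['tvec'].reshape(3)-r.get_state()['tool_pos'])).round(1), (R0.T@Rw.T).round(3), w['K'])
E
```

```text
tileFL [791. -53.  25.]
tileFR [ 435. -114.   25.]
seam [615. -79.  25.]
rimL [748.  97. 146.]
rimR [453.  53. 146.]
shim bt [ 476. -450.   17.]
shim br [ 447. -451.   17.]
tip l [ 481. -269.    2.]
tip r [ 449. -271.    2.]
grind [ 707. -234.    0.]
graytip [ 663. -355.    0.]
[[-0.    0.36  0.93]
 [-0.    0.93 -0.36]
 [-1.   -0.    0.  ]]
cam in tool [-132.2   -0.   -65.4] [[-0.001 -0.259  0.966]
 [ 1.     0.     0.001]
 [-0.     0.966  0.259]] [[279.88667061   0.         319.69596752]
 [  0.         279.88667061 195.50075082]
 [  0.           0.           1.        ]]
```

```bash
python3 - <<'E'
from h import *
mv([350,150,450],down(-0.15))
mv([250,500,450],down(1.0))
E
```

```text
shift [-0.2078, -0.3588, 0.2724] turn [0.8607, 0.0005, 0.0005]
shift [-0.2081, -0.0684, 0.0529] turn [0.1286, 0.0001, 0.0006]
```

>>> apply_moves:
  increments:
    - [[-0.04,0,0],[0,0,0],1]
    - [[-0.08,0,0],[0.05,0,0],1]
    - [[-0.12,-0.02,0.01],[0.12,0,0],1]
    - [[-0.21,-0.36,0.272],[0.86,0,0],1]
    - [[-0.21,-0.36,0.272],[0.86,0,0],1]
    - [[-0.21,-0.36,0.272],[0.86,0,0],1]
    - [[-0.21,-0.36,0.272],[0.86,0,0],1]
    - [[-0.21,-0.36,0.272],[0.86,0,0],1]
    - [[-0.21,-0.36,0.272],[0.86,0,0],1]
    - [[-0.21,-0.36,0.272],[0.86,0,0],1]
    - [[-0.21,-0.36,0.272],[0.86,0,0],1]
    - [[-0.21,-0.36,0.272],[0.86,0,0],1]

```text
time: 1.15
tool_pos: [330.9, 209.1, 438.6]
orientation: [1.295, 1.152, -1.295]
contact_force: [0.6, 0.7, -0.2]
grip_width: 85.2
```

```bash
python3 - <<'E'
from h import *
s=r.get_state(); print(s['time'],s['tool_pos'],s['joints'],Ro.from_rotvec(s['orientation']).as_matrix().round(2).tolist())
mv([500,-300,330],down(-1.7))
E
```

```text
1.15 [330.85684441 209.14066243 438.5735166 ] [-0.99931321 -0.17601681  0.30321359  1.83904217  0.05217262  1.470675
 -0.82315582] [[-0.0, 0.99, -0.12], [0.0, -0.12, -0.99], [-1.0, -0.0, -0.0]]
shift [0.1083, 0.2277, 0.4859] turn [1.0075, -0.0001, 0.0003]
```

>>> apply_moves:
  increments:
    - [[0.108,0.228,0.486],[0.95,0,0],1]
    - [[0.108,0.228,0.486],[0.95,0,0],1]
    - [[0.108,0.228,0.486],[0.95,0,0],1]
    - [[0.108,0.228,0.486],[0.95,0,0],1]
    - [[0.108,0.228,0.486],[0.95,0,0],1]
    - [[0.108,0.228,0.486],[0.95,0,0],1]
    - [[0.108,0.228,0.486],[0.95,0,0],1]
    - [[0.108,0.228,0.486],[0.95,0,0],1]
    - [[0.108,0.228,0.486],[0.95,0,0],1]
    - [[0.108,0.228,0.486],[0.95,0,0],1]
    - [[0.108,0.228,0.486],[0.95,0,0],1]
    - [[0.108,0.228,0.486],[0.95,0,0],1]

```text
time: 2.15
tool_pos: [488.9, -254.8, 339.3]
orientation: [-2.203, 0.042, 2.202]
contact_force: [0.1, 2.2, 1.2]
grip_width: 85.5
```

```bash
python3 - <<'E'
from h import *
s=r.get_state(); print(s['time'],s['tool_pos'],s['joints'],Ro.from_rotvec(s['orientation']).as_matrix().round(2).tolist())
mv([520,-330,260],down(-3.05))
E
```

```text
2.15 [ 488.87076125 -254.7704661   339.28671624] [-0.33608889  0.29544283  0.94459079  1.69853662 -0.24931231  1.2745103
 -0.94754856] [[0.0, -0.04, -1.0], [-0.0, -1.0, 0.04], [-1.0, 0.0, -0.0]]
shift [0.0793, 0.074, -0.0339] turn [0.9175, -0.0006, 0.0002]
```

>>> apply_moves:
  increments:
    - [[0.08,0.075,-0.034],[0.9,0,0],1]
    - [[0.08,0.075,-0.034],[0.9,0,0],1]
    - [[0.08,0.075,-0.034],[0.9,0,0],1]
    - [[0.08,0.075,-0.034],[0.9,0,0],1]
    - [[0.08,0.075,-0.034],[0.9,0,0],1]
    - [[0.08,0.075,-0.034],[0.9,0,0],1]
    - [[0.08,0.075,-0.034],[0.9,0,0],1]
    - [[0.08,0.075,-0.034],[0.9,0,0],1]
    - [[0.08,0.075,-0.034],[0.9,0,0],1]
    - [[0.08,0.075,-0.034],[0.9,0,0],1]
    - [[0.08,0.075,-0.034],[0.9,0,0],1]
    - [[0.08,0.075,-0.034],[0.9,0,0],1]

```text
time: 3.15
tool_pos: [520.0, -328.7, 259.2]
orientation: [-1.294, 1.152, 1.295]
contact_force: [-0.2, 0.3, -0.2]
grip_width: 85.5
```

```bash
python3 - <<'E'
from h import *
s=r.get_state(); print(s['time'],s['tool_pos'],s['joints'],Ro.from_rotvec(s['orientation']).as_matrix().round(2).tolist())
c=snap('wrist','w1'); cv2.imwrite('pics/w1z.png',cv2.resize(cv2.imread('pics/w1.png'),None,fx=1.25,fy=1.25))
E
```

```text
3.15 [ 519.99366804 -328.74123561  259.23967195] [-0.26402391  0.65994881  1.17588819  1.64614682 -0.6329812   1.2720679
 -1.99069391] [[-0.0, -0.99, -0.12], [-0.0, -0.12, 0.99], [-1.0, 0.0, 0.0]]
```

View pics/w1z.png

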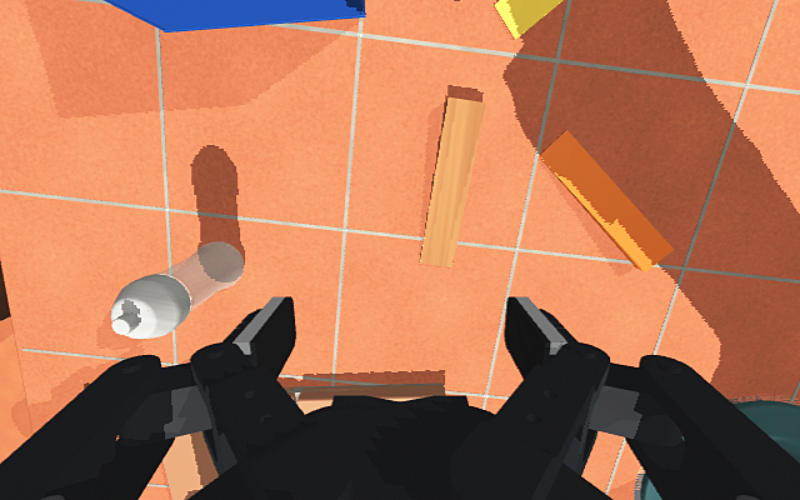

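The wrist view shows the shim with its butt end at the top, (447–483, 97), and its tip at the bottom, (420–453, 265). The grinder base is near (222,262) and the tub corner is at (165,30). Next I'll measure the shim corners.

```bash
cat > shim.py <<'E'
from h import *
def shim(f,box,show=True):
    c=load(f); im=c['image']; hsv=cv2.cvtColor(im,cv2.COLOR_RGB2HSV)
    x0,y0,x1,y1=box; sub=hsv[y0:y1,x0:x1].astype(int)
    print('samples',sub[(y1-y0)//2,::max(1,(x1-x0)//12)].tolist())
    return c,sub
E
python3 - <<'E'
from shim import *
c,sub=shim('w1',(320,60,410,225))
im=c['image'][60:225,320:410]; lab=cv2.cvtColor(im,cv2.COLOR_RGB2LAB)
print(lab[80,::5].tolist())
h=sub[:,:,0]; m=((h>=11)&(h<=20)&(sub[:,:,1]>90)&(sub[:,:,2]>140)).astype(np.uint8)
m=cv2.morphologyEx(m,cv2.MORPH_OPEN,np.ones((3,3)))
n,l,st,_=cv2.connectedComponentsWithStats(m); k=1+np.argmax(st[1:,4]); print(st[k])
m=(l==k).astype(np.uint8); cn=max(cv2.findContours(m,0,1)[0],key=cv2.contourArea)
a=cv2.approxPolyDP(cn,4,True).reshape(-1,2)+[320,60]; print(a.tolist())
b=cv2.boxPoints(cv2.minAreaRect(cn))+[320,60]; print(b)
cv2.imwrite('pics/mask.png',cv2.resize(np.hstack([im[:,:,::-1],cv2.merge([m*255]*3)]),None,fx=3.5,fy=3.5,interpolation=0))
E
```

```text
samples [[11, 141, 249], [11, 148, 247], [10, 149, 245], [10, 157, 236], [16, 136, 250], [15, 138, 241], [15, 139, 241], [13, 141, 233], [12, 143, 246], [9, 149, 244], [11, 143, 249], [11, 139, 250], [10, 142, 249]]
[[190, 156, 166], [185, 157, 168], [187, 156, 167], [188, 156, 169], [176, 161, 167], [177, 163, 169], [197, 145, 170], [195, 144, 170], [196, 144, 170], [200, 144, 171], [183, 149, 168], [194, 145, 170], [187, 157, 167], [184, 158, 168], [181, 159, 167], [188, 156, 168], [187, 157, 166], [186, 157, 167]]
[  17    0   73  154 4393]
[[383, 61], [376, 60], [380, 65], [371, 69], [387, 69], [387, 82], [358, 78], [337, 203], [340, 211], [361, 213], [383, 106], [388, 107], [384, 101], [393, 98], [386, 92], [391, 85], [393, 93], [398, 92], [396, 86], [409, 80], [404, 70], [395, 76], [404, 74], [407, 80], [397, 83], [392, 73], [399, 68], [384, 68]]
[[313.4308033  201.49382019]
 [366.30931091  54.97628784]
 [412.07067871  71.4916687 ]
 [359.19216919 218.00920105]]
```

View pics/mask.png

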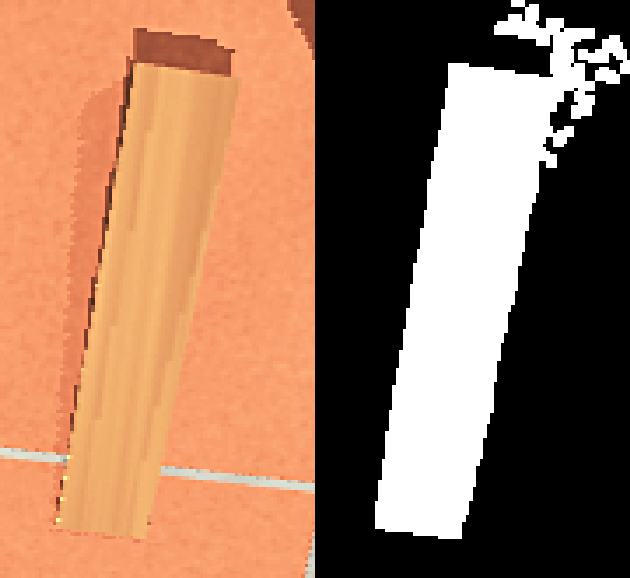

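```bash
python3 - <<'E'
from h import *
c=load('w1'); im=c['image']; lab=cv2.cvtColor(im,cv2.COLOR_RGB2LAB)
m=((lab[:,:,1]<153)&(lab[:,:,0]>120)).astype(np.uint8)*0+((lab[:,:,1]<154)&(lab[:,:,2]>160)&(lab[:,:,0]>120)).astype(np.uint8)
m[:60]=0;m[225:]=0;m[:,:320]=0;m[:,400:]=0
m=cv2.morphologyEx(m,cv2.MORPH_OPEN,np.ones((3,3)))
cn=max(cv2.findContours(m,0,1)[0],key=cv2.contourArea); print(cv2.contourArea(cn))
a=cv2.approxPolyDP(cn,5,True).reshape(-1,2); print(a.tolist())
for p in a: print(p, onz(c,p,17).round(1) if p[1]<140 else onz(c,p,2).round(1))
d=load('side0')
print(onz(c,(178,210),0).round(1),'grinder base')
E
```

```text
3669.5
[[363, 78], [336, 208], [358, 213], [388, 84]]
[363  78] [ 479.8 -450.5   17. ]
[336 208] [ 489.4 -273.8    2. ]
[358 213] [ 456.4 -269.9    2. ]
[388  84] [ 447.7 -447.2   17. ]
[ 719.3 -243.1    0. ] grinder base
```

```bash
cat >> h.py <<'E'
def tool(yaw,a=0):
    """jaws along world yaw, tool x leans by a towards left-normal of yaw"""
    y=np.array([np.cos(yaw),np.sin(yaw),0]); n=np.array([-np.sin(yaw),np.cos(yaw),0])
    x=np.sin(a)*n-np.cos(a)*np.array([0,0,1]); return np.array([x,y,np.cross(x,y)]).T
E
python3 - <<'E'
from h import *
mv([550,-260,280],down(-1.75))
E
```

```text
shift [-0.0208, -0.0379, 0.0647] turn [-0.8108, 0.0003, -0.0005]
```

>>> apply_moves:
  increments:
    - [[-0.02,-0.038,0.065],[-0.95,0,0],1]
    - [[-0.02,-0.038,0.065],[-0.95,0,0],1]
    - [[-0.02,-0.038,0.065],[-0.95,0,0],1]
    - [[-0.02,-0.038,0.065],[-0.95,0,0],1]
    - [[-0.02,-0.038,0.065],[-0.95,0,0],1]
    - [[-0.02,-0.038,0.065],[-0.95,0,0],1]
    - [[-0.02,-0.038,0.065],[-0.95,0,0],1]
    - [[-0.02,-0.038,0.065],[-0.95,0,0],1]
    - [[-0.02,-0.038,0.065],[-0.95,0,0],1]
    - [[-0.02,-0.038,0.065],[-0.95,0,0],1]
    - [[-0.02,-0.038,0.065],[-0.95,0,0],1]
    - [[-0.02,-0.038,0.065],[-0.95,0,0],1]

```text
time: 4.2
tool_pos: [549.5, -259.7, 279.7]
orientation: [2.194, 0.059, -2.194]
contact_force: [0.1, 0.4, 0.1]
grip_width: 85.6
```

```bash
python3 - <<'E'
from h import *
print(r.get_state()['joints'].round(2))
mv([570,-200,280],tool(-0.05,0.42))
E
```

```text
[-0.23  0.47  0.85  1.64 -0.37  1.21 -0.81]
shift [-0.0003, -0.0585, -0.0236] turn [-0.9191, 0.2173, -0.1959]
```

>>> apply_moves:
  increments:
    - [[0,-0.058,-0.024],[-0.92,0.217,-0.196],1]
    - [[0,-0.058,-0.024],[-0.92,0.217,-0.196],1]
    - [[0,-0.058,-0.024],[-0.92,0.217,-0.196],1]
    - [[0,-0.058,-0.024],[-0.92,0.217,-0.196],1]
    - [[0,-0.058,-0.024],[-0.92,0.217,-0.196],1]
    - [[0,-0.058,-0.024],[-0.92,0.217,-0.196],1]
    - [[0,-0.058,-0.024],[-0.92,0.217,-0.196],1]
    - [[0,-0.058,-0.024],[-0.92,0.217,-0.196],1]
    - [[0,-0.058,-0.024],[-0.92,0.217,-0.196],1]
    - [[0,-0.058,-0.024],[-0.92,0.217,-0.196],1]
    - [[0,-0.058,-0.024],[-0.92,0.217,-0.196],1]
    - [[0,-0.058,-0.024],[-0.92,0.217,-0.196],1]

```text
time: 5.2
tool_pos: [570.7, -201.0, 279.7]
orientation: [1.567, 1.469, -1.021]
contact_force: [-0.5, 0.5, 0.9]
grip_width: 85.5
```

```bash
python3 - <<'E'
from h import *
s=r.get_state(); print(s['joints'].round(2),Ro.from_rotvec(s['orientation']).as_matrix().round(2).tolist())
c=snap('wrist','w2'); cv2.imwrite('pics/w2z.png',cv2.resize(cv2.imread('pics/w2.png'),None,fx=1.25,fy=1.25))
E
```

```text
[ 0.16  0.48  0.44  1.55 -0.57  1.41  0.67] [[0.03, 1.0, -0.06], [0.4, -0.07, -0.91], [-0.91, -0.0, -0.41]]
```

View pics/w2z.png

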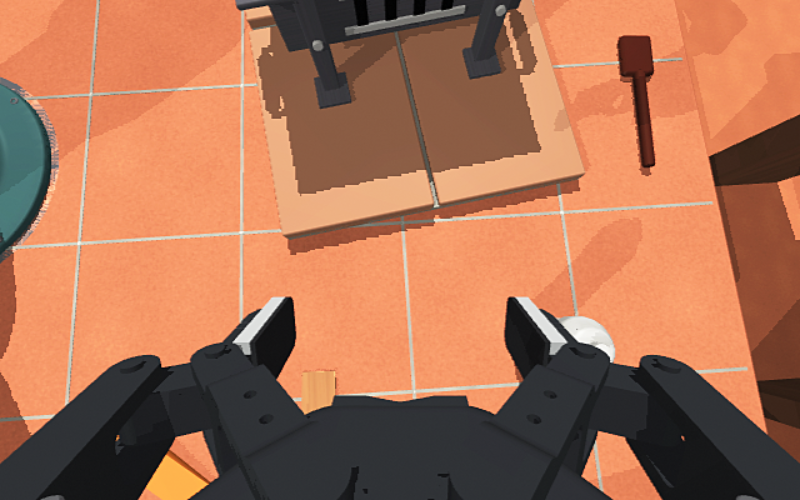

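The wrist view shows the left tile's front corner at (288,237), the seam at (435,207) and the right corner at (582,175). The left pad is near (334,90) and the right pad near (483,62). I'll zoom in to find out which tile is low.

```bash
python3 - <<'E'
from h import *
im=cv2.imread('pics/w2.png')
cv2.imwrite('pics/w2a.png',cv2.resize(im[0:200,190:480],None,fx=2.75,fy=2.75,interpolation=cv2.INTER_CUBIC))
cv2.imwrite('pics/w2b.png',cv2.resize(im[125:200,300:400],None,fx=8,fy=8,interpolation=cv2.INTER_NEAREST))
cv2.imwrite('pics/w2c.png',np.vstack([cv2.resize(im[40:90,235:305],None,fx=8,fy=6,interpolation=0),cv2.resize(im[20:70,360:430],None,fx=8,fy=6,interpolation=0)]))
E
```

```text
(no output)
```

View pics/w2a.png

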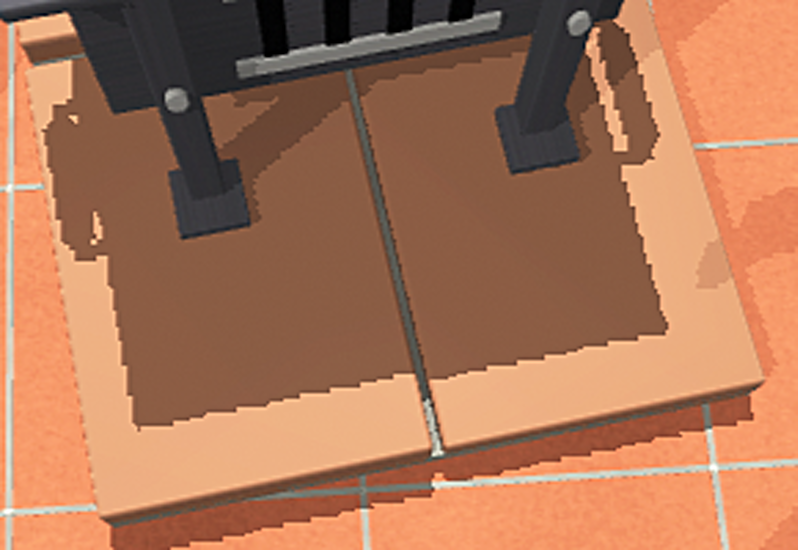

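View pics/w2b.png

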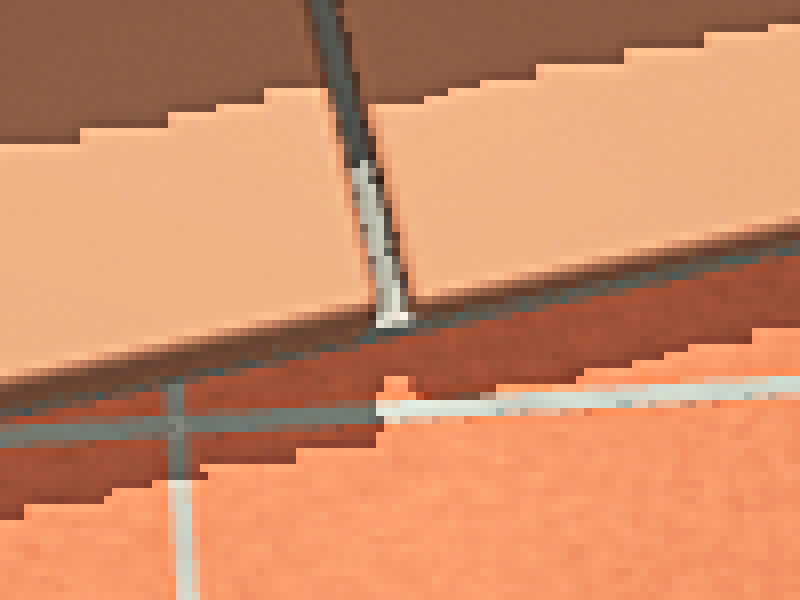

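View pics/w2c.png

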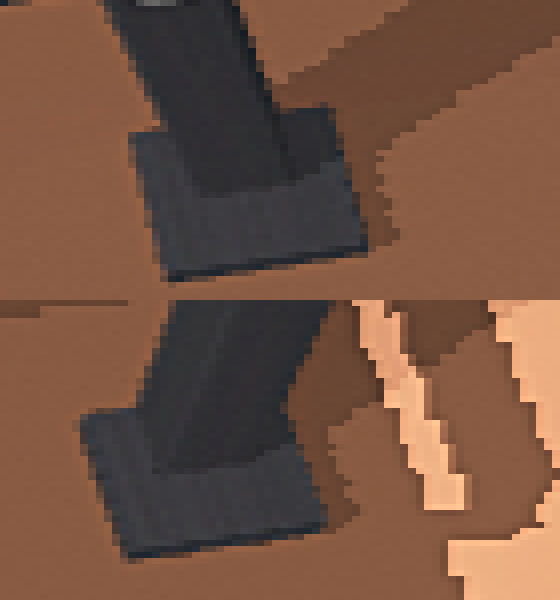

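```bash
python3 - <<'E'
from h import *
mv([560,-150,110],tool(0.08,0.9))
E
```

```text
shift [0.1752, -0.0136, 0.0225] turn [-0.0692, 0.3055, -0.0539]
```

>>> apply_moves:
  increments:
    - [[0.175,-0.014,0.022],[-0.07,0.305,-0.054],1]
    - [[0.175,-0.014,0.022],[-0.07,0.305,-0.054],1]
    - [[0.175,-0.014,0.022],[-0.07,0.305,-0.054],1]
    - [[0.175,-0.014,0.022],[-0.07,0.305,-0.054],1]
    - [[0.175,-0.014,0.022],[-0.07,0.305,-0.054],1]
    - [[0.175,-0.014,0.022],[-0.07,0.305,-0.054],1]
    - [[0.175,-0.014,0.022],[-0.07,0.305,-0.054],1]

```text
time: 5.83
tool_pos: [561.1, -149.8, 112.8]
orientation: [1.762, 1.881, -0.625]
contact_force: [0.8, 0.2, 1.4]
grip_width: 85.7
```

```bash
python3 - <<'E'
from h import *
s=r.get_state(); print(s['joints'].round(2),Ro.from_rotvec(s['orientation']).as_matrix().round(2).tolist())
c=snap('wrist','w3'); cv2.imwrite('pics/w3z.png',cv2.resize(cv2.imread('pics/w3.png'),None,fx=1.25,fy=1.25))
print(ray(c,(320,200)))
E
```

```text
[ 0.37  0.82  0.25  1.57 -0.84  1.52  1.05] [[-0.05, 1.0, 0.04], [0.78, 0.06, -0.63], [-0.63, -0.0, -0.78]]
(array([ 565.19214104, -211.00637371,  246.92498412]), array([-0.03781109,  0.57522473, -0.81712106]))
```

View pics/w3z.png

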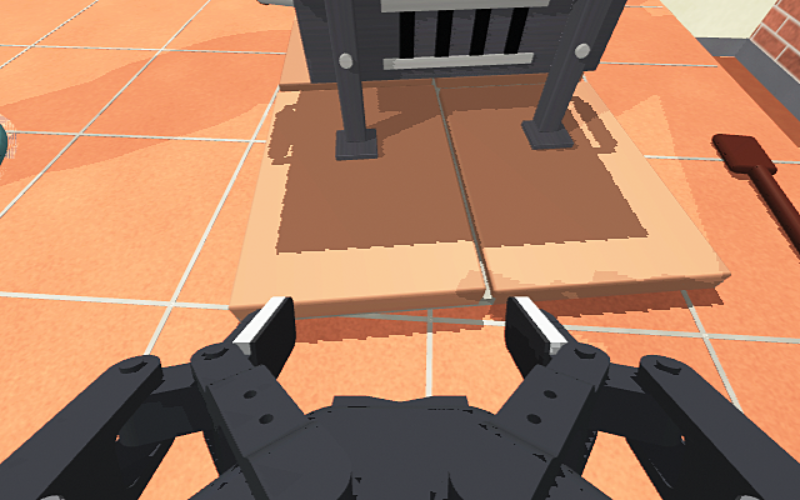

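```bash
python3 - <<'E'
from h import *
im=cv2.imread('pics/w3.png')
cv2.imwrite('pics/w3a.png',cv2.resize(im[40:180,210:380],None,fx=4.2,fy=4.2,interpolation=cv2.INTER_CUBIC))
cv2.imwrite('pics/w3b.png',cv2.resize(im[40:240,350:590],None,fx=3,fy=3,interpolation=cv2.INTER_CUBIC))
cv2.imwrite('pics/w3c.png',np.vstack([cv2.resize(im[90:135,255:325],None,fx=8,fy=6,interpolation=0),cv2.resize(im[85:130,405:475],None,fx=8,fy=6,interpolation=0)]))
E
```

```text
(no output)
```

View pics/w3a.png

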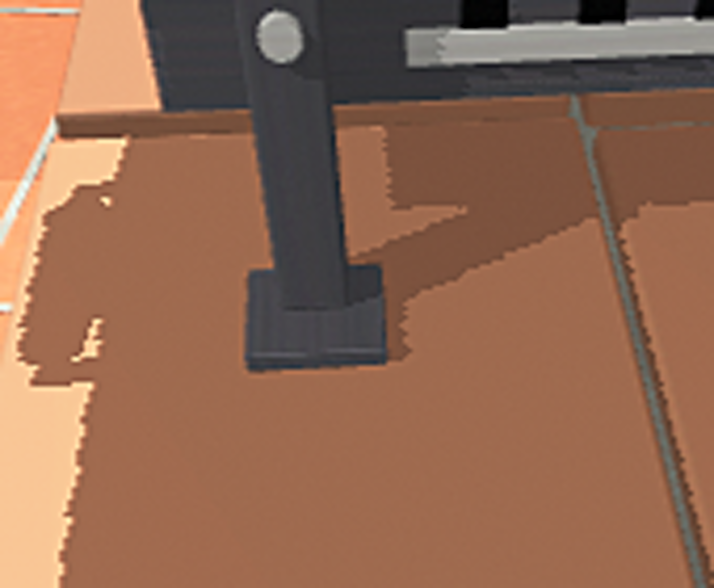

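View pics/w3b.png

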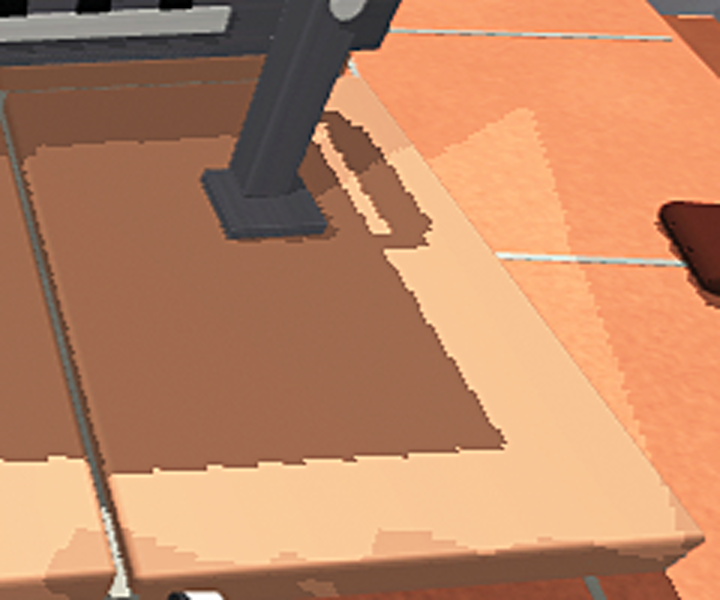

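View pics/w3c.png

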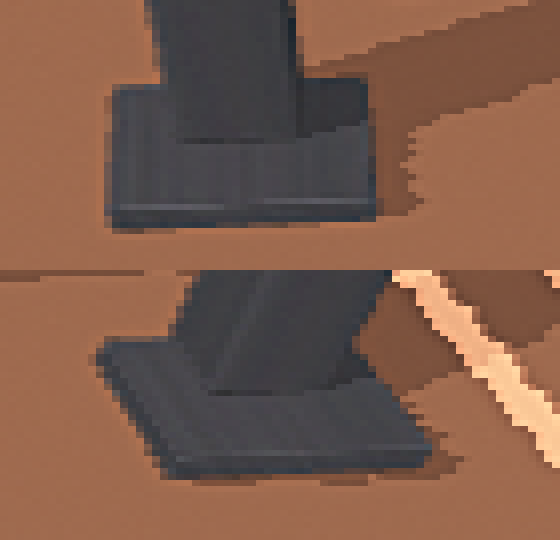

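```bash
python3 - <<'E'
from h import *
A={'w3':[(269,128),(301.9,126.3),(426.5,119.3),(458.75,117.5)],'w2':[(256.25,86.7),(280.9,81.3),(376.25,62.7),(400.6,58.3)]}
# tile corners: w2a (2.75, off 190,0); 
T={'w2':[(190+103/2.75,515/2.75),(190+432/2.75,450/2.75),(190+445/2.75,447/2.75),(190+762/2.75,382/2.75)]}
for f,P in A.items():
    c=load(f); Q=np.array([onz(c,np.array(p)-.5,25) for p in P])[:,:2]
    print(f,Q.round(1).tolist(),'widths',np.linalg.norm(Q[1]-Q[0]).round(1),np.linalg.norm(Q[3]-Q[2]).round(1))
    L=Q[:2].mean(0);Rr=Q[2:].mean(0);d=Rr-L;yaw=np.arctan2(d[1],d[0]);print(' sep',np.linalg.norm(d).round(1),'yaw',yaw.round(4))
    n=np.array([-np.sin(yaw),np.cos(yaw)]); print(' footR',(Rr+20*n).round(1),'footL',(L+20*n).round(1))
for f,P in T.items():
    c=load(f); Q=np.array([onz(c,p,z) for p,z in zip(P,(25,25,18,18))]); print(Q.round(1).tolist()); d=Q[3]-Q[0]; print(np.arctan2(d[1],d[0]), np.linalg.norm(d))
c=load('scene0')
E
```

```text
w3 [[486.8, 47.0], [525.7, 52.5], [676.8, 75.0], [717.0, 80.9]] widths 39.3 40.6
 sep 192.7 yaw 0.1465
 footR [693.9  97.7] footL [503.3  69.6]
w2 [[487.2, 46.4], [525.7, 53.0], [676.8, 74.8], [715.8, 79.8]] widths 39.1 39.4
 sep 191.8 yaw 0.1444
 footR [693.4  97.1] footL [503.6  69.5]
[[441.2, -110.3, 25.0], [618.6, -86.2, 25.0], [626.7, -83.1, 18.0], [805.5, -57.5, 18.0]]
0.14401717376989082 368.188269981391
```

```bash
python3 - <<'E'
from h import *
c=load('w1')
for p in [(541,155),(568,130),(672,250),(648,272),(497,5),(518,38)]: print(onz(c,np.array(p)/1.25,15).round())
mv([490,-300,250],tool(-0.05,0))
mv([464.6,-420,130],tool(-0.048,0))
E
```

```text
[ 380. -406.   15.]
[ 358. -434.   15.]
[ 212. -322.   15.]
[ 231. -294.   15.]
[ 452. -536.   15.]
[ 427. -511.   15.]
shift [-0.198, -0.0813, -0.0141] turn [0.0685, -0.566, 0.0321]
shift [-0.2143, -0.1145, 0.1535] turn [0.0673, -0.5661, 0.0316]
```

>>> apply_moves:
  increments:
    - [[-0.1,-0.04,0],[0.03,-0.2,0.015],0.7]
    - [[-0.18,-0.075,0],[0.06,-0.4,0.03],0.7]
    - [[-0.2,-0.1,0.04],[0.067,-0.566,0.032],0.7]
    - [[-0.214,-0.114,0.153],[0.067,-0.566,0.032],0.7]
    - [[-0.214,-0.114,0.153],[0.067,-0.566,0.032],0.7]
    - [[-0.214,-0.114,0.153],[0.067,-0.566,0.032],0.7]
    - [[-0.214,-0.114,0.153],[0.067,-0.566,0.032],0.7]
    - [[-0.214,-0.114,0.153],[0.067,-0.566,0.032],0.7]
    - [[-0.214,-0.114,0.153],[0.067,-0.566,0.032],0.7]
    - [[-0.214,-0.114,0.153],[0.067,-0.566,0.032],0.7]
    - [[-0.214,-0.114,0.153],[0.067,-0.566,0.032],0.7]
    - [[-0.214,-0.114,0.153],[0.067,-0.566,0.032],0.7]

```text
time: 6.88
tool_pos: [464.6, -418.2, 126.5]
orientation: [1.248, 1.193, -1.242]
contact_force: [-0.4, -0.1, 0.6]
grip_width: 60.1
```

```bash
python3 - <<'E'
from h import *
s=r.get_state(); print(s['joints'].round(2),s['contact_force'])
mv([464.6,-420,13],tool(-0.048,0))
c=snap('wrist','w4'); cv2.imwrite('pics/w4z.png',cv2.resize(cv2.imread('pics/w4.png'),None,fx=1.25,fy=1.25))
E
```

```text
[ 0.26  0.62  0.6   1.72 -0.42  0.94  0.97] [-0.35164577 -0.05308086  0.63008467]
shift [0.1135, 0.0004, 0.0026] turn [0.0007, -0.0045, 0.0013]
```

View pics/w4z.png

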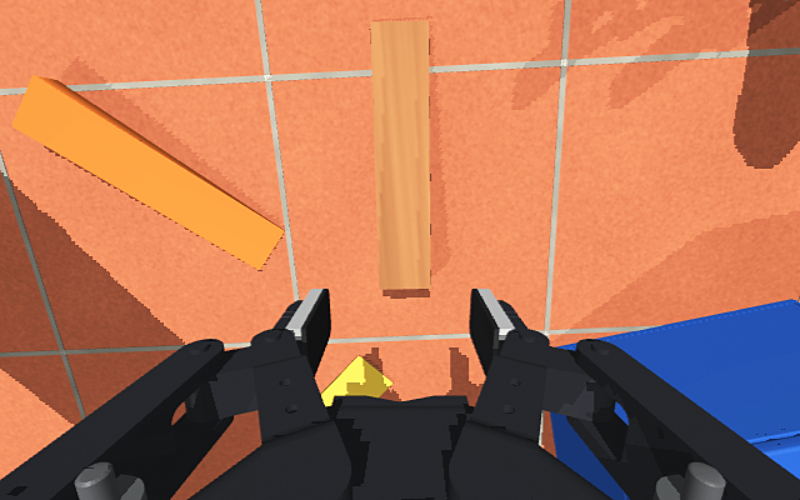

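```bash
python3 - <<'E'
from h import *
c=load('w4')
for p,z in [((381,291),17),((430,291),17),((371,20),2),((430,19),2)]: print(onz(c,np.array(p)/1.25-.4,z).round(1))
E
```

```text
[ 448.6 -451.2   17. ]
[ 484.8 -452.9   17. ]
[ 452.3 -268.6    2. ]
[ 490.7 -269.8    2. ]
```

>>> apply_moves:
  increments:
    - [[0.04,0.003,0.002],[-0.01,-0.004,0],0.7]
    - [[0.07,0.003,0.002],[-0.01,-0.004,0],0.7]
    - [[0.095,0.003,0.002],[-0.01,-0.004,0],0.7]
    - [[0.108,0.003,0.002],[-0.01,-0.004,0],0.7]
    - [[0.113,0.003,0.002],[-0.01,-0.004,0],0.7]
    - [[0.113,0.003,0.002],[-0.01,-0.004,0],0.7]

```text
time: 7.43
tool_pos: [465.8, -420.2, 12.0]
orientation: [1.231, 1.198, -1.236]
contact_force: [-0.6, -1.1, 0.6]
grip_width: 59.6
```

```bash
python3 - <<'E'
from h import *
s=r.get_state(); print(s['tool_pos'].round(1),s['contact_force'].round(2),Ro.from_rotvec(s['orientation']).as_matrix().round(3).tolist())
E
```

```text
[ 465.8 -420.2   12. ] [-0.58 -1.05  0.6 ] [[-0.005, 0.999, -0.032], [0.0, -0.032, -0.999], [-1.0, -0.005, -0.0]]
```

>>> apply_moves:
  increments:
    - [[0,0,0],[0,0,0],0.4]
    - [[0,0,0],[0,0,0],0.3]
    - [[0,0,0],[0,0,0],0.3]
    - [[0,0,0],[0,0,0],0.3]
    - [[0,0,0],[0,0,0],0.3]
    - [[0,0,0],[0,0,0],0.3]
  grip_force: 50

```text
time: 7.93
tool_pos: [466.7, -421.0, 14.2]
orientation: [1.23, 1.194, -1.235]
contact_force: [-1.3, -0.0, 6.7]
grip_width: 36.6
```

```bash
python3 - <<'E'
from h import *
s=r.get_state(); print(s['tool_pos'].round(1),s['contact_force'].round(2),s['grip_width'])
c=snap('wrist','w5'); cv2.imwrite('pics/w5z.png',cv2.resize(cv2.imread('pics/w5.png'),None,fx=1.25,fy=1.25))
E
```

```text
[ 466.7 -421.    14.2] [-1.35 -0.02  6.68] 36.60367248320021
```

View pics/w5z.png

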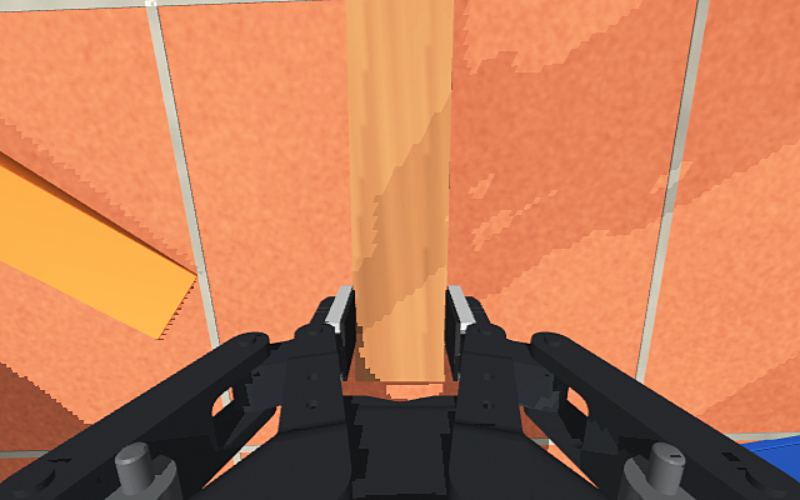

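>>> apply_moves:
  increments:
    - [[0,0,0],[0,0,0],0.6]
    - [[-0.004,0,0],[0,0,0],0.6]
    - [[-0.004,0,0],[0,0,0],0.5]
    - [[-0.004,0,0],[0,0,0],0.3]
    - [[-0.004,0,0],[0,0,0],0.3]
    - [[-0.004,0,0],[0,0,0],0.3]
    - [[-0.004,0,0],[0,0,0],0.3]
    - [[-0.004,0,0],[0,0,0],0.3]
  grip_force: 50

```text
time: 8.65
tool_pos: [466.4, -420.6, 17.5]
orientation: [1.231, 1.196, -1.235]
contact_force: [-3.0, 3.3, 16.1]
grip_width: 36.3
```

```bash
python3 - <<'E'
from h import *
s=r.get_state(); print(s['tool_pos'].round(1),s['contact_force'].round(2),s['grip_width'])
E
```

```text
[ 466.4 -420.6   17.5] [-2.99  3.29 16.06] 36.28103412750161
```

>>> apply_moves:
  increments:
    - [[-0.02,0,0],[0,0,0],0.3]
    - [[-0.05,0,0],[0,0,0],0.3]
    - [[-0.08,0,0],[0,0,0],0.3]
    - [[-0.1,0,0],[0,0,0],0.3]
    - [[-0.1,0,0],[0,0,0],0.3]
    - [[-0.1,0,0],[0,0,0],0.3]

```text
time: 9.15
tool_pos: [466.9, -420.4, 117.3]
orientation: [1.23, 1.195, -1.235]
contact_force: [0.1, -0.6, -0.3]
grip_width: 36.1
```

```bash
python3 - <<'E'
from h import *
s=r.get_state(); print(s['tool_pos'].round(1),s['contact_force'].round(2),s['grip_width'],s['joints'].round(2))
c=snap('wrist','w6'); cv2.imwrite('pics/w6z.png',cv2.resize(cv2.imread('pics/w6.png'),None,fx=1.25,fy=1.25))
c=snap('side','d6'); cv2.imwrite('pics/d6z.png',cv2.resize(cv2.imread('pics/d6.png')[140:340,280:480],None,fx=3,fy=3))
E
```

```text
[ 466.9 -420.4  117.3] [ 0.07 -0.56 -0.3 ] 36.11643035304238 [ 0.26  0.63  0.59  1.72 -0.42  0.92  0.99]
```

View pics/w6z.png

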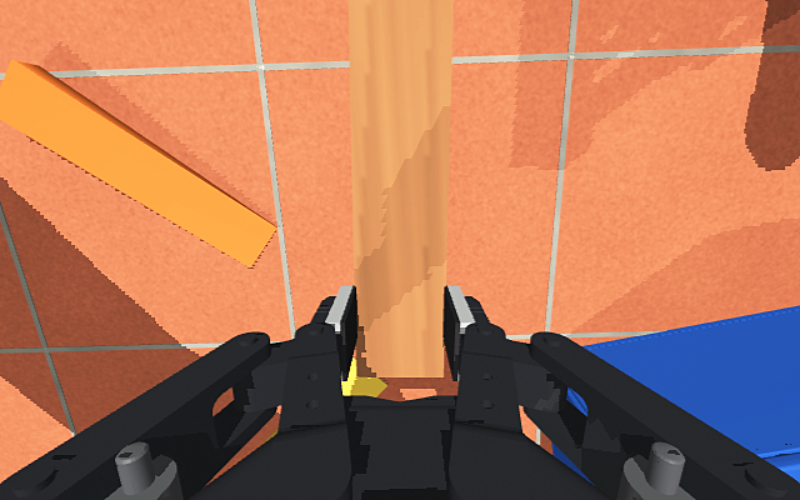

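View pics/d6z.png

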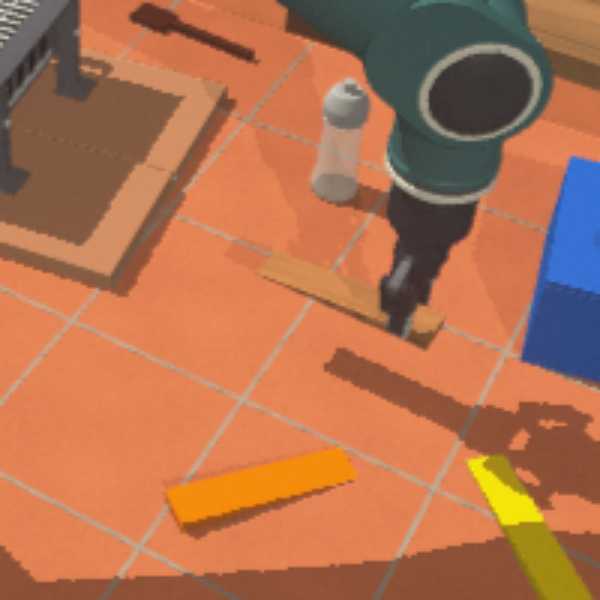

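```bash
python3 - <<'E'
from h import *
c=load('d6'); print('tip from side', onz(c,(370.7,227.3),102).round(), onz(c,(280+265/3,140+274/3),102).round())
mv([467,-420,230],tool(-0.03,0)); mv([720.4,-85.7,230],tool(0.146,0)); mv([722,-96,120],tool(0.146,0))
E
```

```text
tip from side [ 472. -280.  102.] [ 453. -282.  102.]
shift [-0.1145, 0.0003, 0.0001] turn [-0.0011, -0.0001, 0.0031]
shift [-0.1156, 0.243, -0.3421] turn [-0.1132, -0.0004, 0.0031]
shift [-0.0056, 0.2454, -0.3318] turn [-0.1132, -0.0004, 0.0031]
```

>>> apply_moves:
  increments:
    - [[-0.04,0,0],[0,0,0],0.3]
    - [[-0.08,0,0],[0,0,0],0.3]
    - [[-0.115,0.01,-0.015],[0,0,0],0.3]
    - [[-0.115,0.034,-0.048],[-0.02,0,0],0.3]
    - [[-0.115,0.058,-0.081],[-0.035,0,0],0.3]
    - [[-0.115,0.082,-0.115],[-0.05,0,0],0.3]
    - [[-0.115,0.106,-0.149],[-0.06,0,0],0.3]
    - [[-0.115,0.13,-0.183],[-0.075,0,0],0.3]
    - [[-0.115,0.154,-0.217],[-0.09,0,0],0.3]
    - [[-0.115,0.178,-0.25],[-0.1,0,0.003],0.3]
    - [[-0.115,0.202,-0.284],[-0.113,0,0.003],0.3]
    - [[-0.115,0.222,-0.312],[-0.113,0,0.003],0.3]

```text
time: 10.25
tool_pos: [699.8, -112.2, 228.5]
orientation: [1.099, 1.277, -1.099]
contact_force: [0.8, 0.5, -0.3]
grip_width: 36.3
```

```bash
python3 - <<'E'
from h import *
s=r.get_state(); print(s['tool_pos'].round(1),s['contact_force'].round(2),s['grip_width'],s['joints'].round(2))
mv([720.4,-85.7,230],tool(0.146,0)); mv([720.4,-85.7,60],tool(0.146,0))
E
```

```text
[ 699.8 -112.2  228.5] [ 0.8   0.55 -0.27] 36.285237469605896 [-0.23  0.63  0.54  1.4  -0.34  1.2   0.5 ]
shift [-0.0015, 0.0243, -0.0231] turn [0.0017, -0.0007, 0.0007]
shift [0.1685, 0.0245, -0.0229] turn [0.0017, -0.0007, 0.0007]
```

>>> apply_moves:
  increments:
    - [[0,0.012,-0.012],[0,0,0],0.3]
    - [[0,0.024,-0.023],[0,0,0],0.3]
    - [[0.03,0.024,-0.023],[0,0,0],0.3]
    - [[0.07,0.024,-0.023],[0,0,0],0.3]
    - [[0.11,0.024,-0.023],[0,0,0],0.3]
    - [[0.145,0.024,-0.023],[0,0,0],0.3]
    - [[0.163,0.024,-0.023],[0,0,0],0.3]
    - [[0.168,0.024,-0.023],[0,0,0],0.3]
    - [[0.168,0.024,-0.023],[0,0,0],0.3]

```text
time: 11.0
tool_pos: [718.1, -89.6, 60.2]
orientation: [1.1, 1.276, -1.104]
contact_force: [-0.3, -0.5, 0.2]
grip_width: 36.3
```

```bash
python3 - <<'E'
from h import *
s=r.get_state(); print(s['tool_pos'].round(1),s['contact_force'].round(2),s['grip_width'],s['joints'].round(2))
mv([720.4,-85.7,38],tool(0.146,0))
c=snap('wrist','w7'); cv2.imwrite('pics/w7z.png',cv2.resize(cv2.imread('pics/w7.png'),None,fx=1.25,fy=1.25))
c=snap('side','d7'); cv2.imwrite('pics/d7z.png',cv2.resize(cv2.imread('pics/d7.png')[70:220,220:420],None,fx=4,fy=4))
E
```

```text
[718.1 -89.6  60.2] [-0.27 -0.52  0.16] 36.33992751059999 [-0.21  0.83  0.47  1.46 -0.42  0.95  0.52]
shift [0.0222, 0.003, -0.0036] turn [-0.0006, -0.0001, 0.0018]
```

View pics/w7z.png

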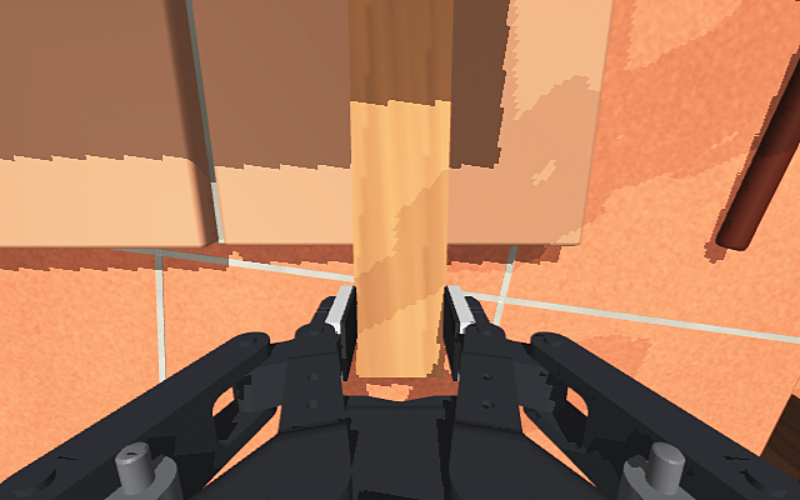

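View pics/d7z.png

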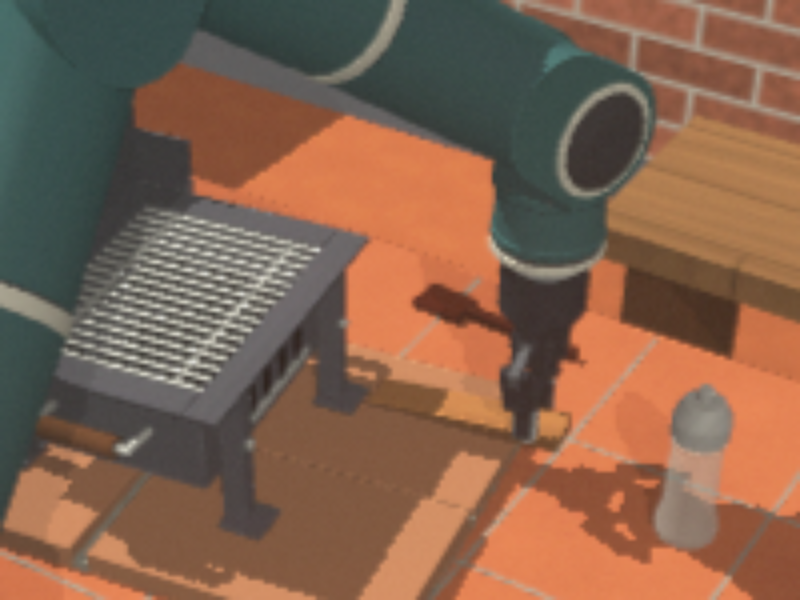

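>>> apply_moves:
  increments:
    - [[0.01,0.003,-0.003],[0,0,0],0.3]
    - [[0.018,0.003,-0.003],[0,0,0],0.3]
    - [[0.021,0.003,-0.003],[0,0,0],0.3]
    - [[0.021,0.003,-0.003],[0,0,0],0.3]

```text
time: 11.43
tool_pos: [721.2, -85.6, 40.3]
orientation: [1.101, 1.275, -1.102]
contact_force: [0.3, 0.7, -1.1]
grip_width: 36.3
```

>>> apply_moves:
  increments:
    - [[0.002,0,0],[0,0,0],0.3]
    - [[0.002,0,0],[0,0,0],0.3]
    - [[0.002,0,0],[0,0,0],0.3]

```text
time: 11.68
tool_pos: [721.8, -85.9, 39.4]
orientation: [1.102, 1.274, -1.101]
contact_force: [-0.4, -0.5, -1.0]
grip_width: 36.3
```

>>> apply_moves:
  increments:
    - [[0.001,0,0],[0,0,0],0.3]
    - [[0.001,0,0],[0,0,0],0.3]
    - [[0.001,0,0],[0,0,0],0.3]

```text
time: 11.93
tool_pos: [721.7, -85.8, 38.3]
orientation: [1.101, 1.274, -1.101]
contact_force: [-0.2, 0.4, -1.3]
grip_width: 36.5
```

>>> apply_moves:
  increments:
    - [[0.001,0,0],[0,0,0],0.3]
    - [[0.001,0,0],[0,0,0],0.3]
    - [[0.001,0,0],[0,0,0],0.3]

```text
time: 12.18
tool_pos: [721.8, -86.0, 37.4]
orientation: [1.102, 1.274, -1.101]
contact_force: [-0.6, -0.2, 1.8]
grip_width: 36.1
```

>>> apply_moves:
  increments:
    - [[0.001,0,0],[0,0,0],0.3]
    - [[0.001,0,0],[0,0,0],0.3]
    - [[0.001,0,0],[0,0,0],0.3]

```text
time: 12.43
tool_pos: [721.9, -86.1, 37.1]
orientation: [1.102, 1.273, -1.101]
contact_force: [-3.2, -0.3, 11.5]
grip_width: 36.5
```

>>> apply_moves:
  increments:
    - [[0.001,0,0],[0,0,0],0.3]
    - [[0.001,0,0],[0,0,0],0.3]
    - [[0.001,0,0],[0,0,0],0.3]

```text
time: 12.68
tool_pos: [722.0, -86.3, 36.7]
orientation: [1.102, 1.273, -1.101]
contact_force: [-7.8, 0.6, 20.2]
grip_width: 36.4
```

>>> apply_moves:
  increments:
    - [[-0.002,0,0],[0,0,0],0.3]
    - [[-0.002,0,0],[0,0,0],0.3]
    - [[-0.002,0,0],[0,0,0],0.3]

```text
time: 12.93
tool_pos: [721.9, -85.9, 37.3]
orientation: [1.102, 1.274, -1.101]
contact_force: [0.1, 0.4, 5.1]
grip_width: 36.4
```

```bash
python3 - <<'E'
from h import *
s=r.get_state(); print(s['tool_pos'].round(1),s['contact_force'].round(2),Ro.from_rotvec(s['orientation']).as_matrix().round(3).tolist())
c=snap('wrist','w8'); cv2.imwrite('pics/w8z.png',cv2.resize(cv2.imread('pics/w8.png'),None,fx=1.25,fy=1.25))
c=snap('side','d8'); cv2.imwrite('pics/d8z.png',cv2.resize(cv2.imread('pics/d8.png')[140:190,280:380],None,fx=8,fy=8))
print('pads', proj(c,[[693.5,97.3,31],[721,-86,37]]))
E
```

```text
[721.9 -85.9  37.3] [0.09 0.4  5.07] [[0.001, 0.989, 0.145], [-0.0, 0.145, -0.989], [-1.0, 0.001, 0.0]]
pads [[303.91428559 167.16630508]
 [351.19660628 178.53292461]]
```

View pics/d8z.png

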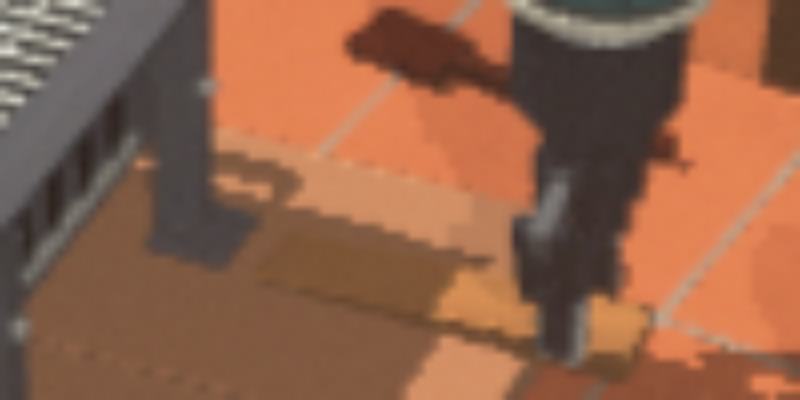

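View pics/w8z.png

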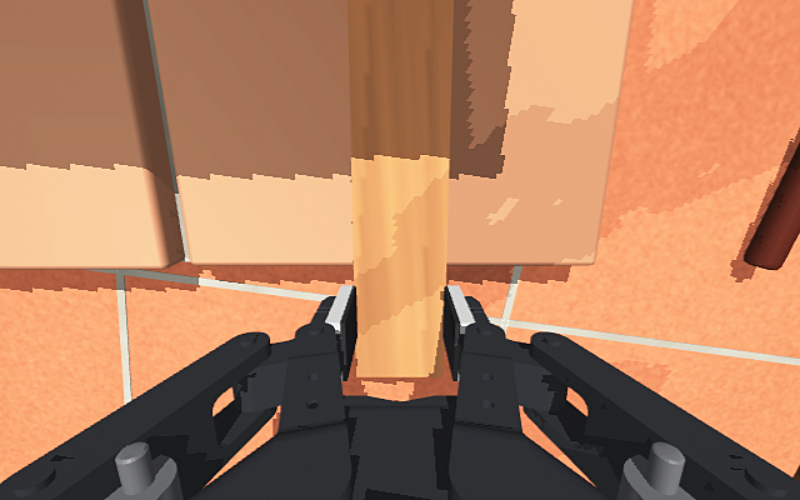

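>>> apply_moves:
  increments:
    - [[-0.0005,-0.001,-0.005],[0,0,0],0.3]
    - [[-0.0005,-0.003,-0.012],[0,0,0],0.3]
    - [[-0.0005,-0.003,-0.019],[0,0,0],0.3]
    - [[-0.0005,-0.003,-0.024],[0,0,0],0.3]
    - [[-0.0005,-0.003,-0.025],[0,0,0],0.3]
    - [[-0.0005,-0.003,-0.025],[0,0,0],0.3]

```text
time: 13.53
tool_pos: [715.0, -60.4, 37.5]
orientation: [1.101, 1.275, -1.1]
contact_force: [-0.2, 0.9, -0.2]
grip_width: 36.2
```

```bash
cat >> h.py <<'E'
psi=0.146; xb=np.array([np.cos(psi),np.sin(psi),0]); yb=np.array([-np.sin(psi),np.cos(psi),0]); foot=np.array([693.5,97.3,0])
def st():
    s=r.get_state(); d=s['tool_pos']-foot; F=s['contact_force']
    print('t',round(s['time'],2),'lat %.1f fwd %.1f z %.1f'%(d@xb,d@yb,s['tool_pos'][2]),'F lat %.1f fwd %.1f z %.1f'%(F@xb,F@yb,F[2]),'w %.1f'%s['grip_width'])
E
python3 - <<'E'
from h import *
st()
c=snap('wrist','w9'); cv2.imwrite('pics/w9z.png',cv2.resize(cv2.imread('pics/w9.png'),None,fx=1.25,fy=1.25))
c=snap('side','d9'); cv2.imwrite('pics/d9z.png',cv2.resize(cv2.imread('pics/d9.png')[140:190,280:380],None,fx=8,fy=8))
E
```

```text
t 13.53 lat -1.6 fwd -159.1 z 37.5 F lat -0.0 fwd 1.0 z -0.2 w 36.2
```

View pics/d9z.png

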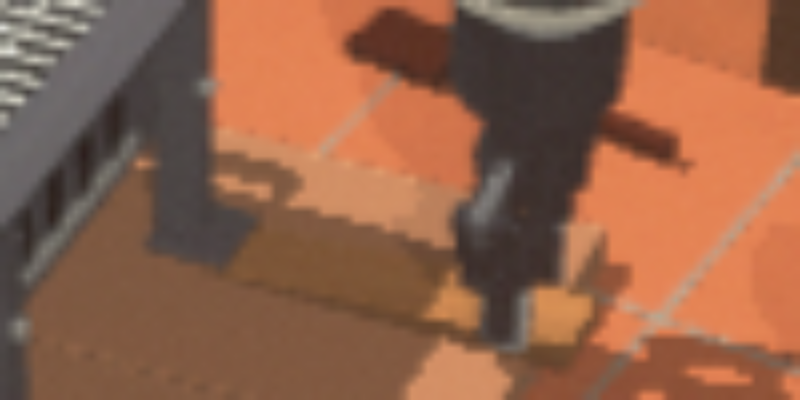

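View pics/w9z.png

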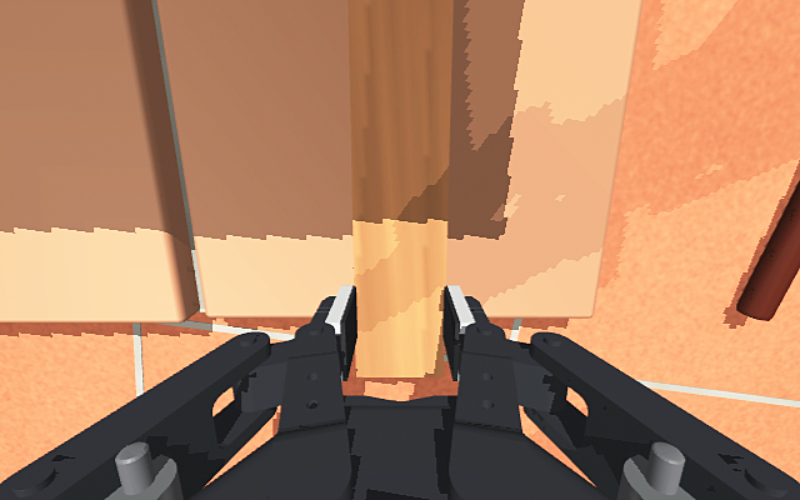

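>>> apply_moves:
  increments:
    - [[0,0,-0.005],[0,0,0],0.3]
    - [[0,0,-0.01],[0,0,0],0.3]
    - [[0,0,-0.01],[0,0,0],0.3]
    - [[0,0,-0.01],[0,0,0],0.3]

```text
time: 13.97
tool_pos: [713.7, -51.1, 37.7]
orientation: [1.101, 1.275, -1.1]
contact_force: [0.0, -0.1, -1.0]
grip_width: 36.4
```

>>> apply_moves:
  increments:
    - [[0,0,-0.003],[0,0,0],0.3]
    - [[0,0,-0.005],[0,0,0],0.3]
    - [[0,0,-0.005],[0,0,0],0.3]

```text
time: 14.22
tool_pos: [712.9, -46.0, 37.6]
orientation: [1.101, 1.275, -1.1]
contact_force: [-0.7, 0.5, -0.8]
grip_width: 36.3
```

```bash
python3 - <<'E'
from h import *
st()
E
```

```text
t 14.22 lat -1.6 fwd -144.6 z 37.6 F lat -0.6 fwd 0.6 z -0.8 w 36.3
```

>>> apply_moves:
  increments:
    - [[0.0005,0,-0.003],[0,0,0],0.3]
    - [[0.0005,0,-0.004],[0,0,0],0.3]
    - [[0.0005,0,-0.004],[0,0,0],0.3]

```text
time: 14.47
tool_pos: [712.6, -42.8, 37.6]
orientation: [1.102, 1.273, -1.101]
contact_force: [0.2, -1.3, 4.4]
grip_width: 36.5
```

>>> apply_moves:
  increments:
    - [[0,0,-0.003],[0,0,0],0.3]
    - [[0,0,-0.003],[0,0,0],0.3]
    - [[0,0,-0.003],[0,0,0],0.3]

```text
time: 14.72
tool_pos: [712.1, -39.6, 37.5]
orientation: [1.102, 1.274, -1.101]
contact_force: [-0.8, -1.5, 4.1]
grip_width: 36.4
```

>>> apply_moves:
  increments:
    - [[0,0,-0.003],[0,0,0],0.3]
    - [[0,0,-0.003],[0,0,0],0.3]
    - [[0,0,-0.003],[0,0,0],0.3]

```text
time: 14.97
tool_pos: [711.6, -36.6, 37.5]
orientation: [1.102, 1.274, -1.101]
contact_force: [-0.8, -2.6, 6.2]
grip_width: 36.1
```

```bash
python3 - <<'E'
from h import *
st()
E
```

```text
t 14.97 lat -1.5 fwd -135.1 z 37.5 F lat -1.1 fwd -2.4 z 6.2 w 36.1
```

>>> apply_moves:
  increments:
    - [[-0.0003,0,-0.003],[0,0,0],0.3]
    - [[-0.0003,0,-0.003],[0,0,0],0.3]
    - [[-0.0003,0,-0.003],[0,0,0],0.3]

```text
time: 15.22
tool_pos: [711.1, -34.6, 37.5]
orientation: [1.101, 1.273, -1.102]
contact_force: [1.2, -6.4, 1.3]
grip_width: 35.8
```

>>> apply_moves:
  increments:
    - [[0,0,-0.002],[0,0,0],0.3]
    - [[0,0,-0.002],[0,0,0],0.3]
    - [[0,0,-0.002],[0,0,0],0.3]

```text
time: 15.47
tool_pos: [710.8, -34.2, 37.5]
orientation: [1.101, 1.271, -1.103]
contact_force: [3.2, -12.7, -0.4]
grip_width: 36.2
```

>>> apply_moves:
  increments:
    - [[0,0,-0.002],[0,0,0],0.3]
    - [[0,0,-0.002],[0,0,0],0.3]
    - [[0,0,-0.002],[0,0,0],0.3]

```text
time: 15.72
tool_pos: [710.6, -33.7, 37.6]
orientation: [1.1, 1.269, -1.105]
contact_force: [4.7, -17.6, -2.4]
grip_width: 36.2
```

```bash
python3 - <<'E'
from h import *
st()
E
```

```text
t 15.72 lat -2.2 fwd -132.1 z 37.6 F lat 2.1 fwd -18.1 z -2.4 w 36.2
```

>>> apply_moves:
  increments:
    - [[0,0,0.002],[0,0,0],0.3]
    - [[0,0,0.004],[0,0,0],0.3]
    - [[0,0,0.004],[0,0,0],0.3]
    - [[0,0,0.004],[0,0,0],0.3]

```text
time: 16.05
tool_pos: [710.6, -33.9, 37.5]
orientation: [1.101, 1.275, -1.102]
contact_force: [-2.6, -2.7, 5.8]
grip_width: 36.4
```

```bash
python3 - <<'E'
from h import *
st()
c=snap('side','d10'); cv2.imwrite('pics/d10z.png',cv2.resize(cv2.imread('pics/d10.png')[80:200,220:380],None,fx=5,fy=5,interpolation=cv2.INTER_CUBIC))
E
```

```text
t 16.05 lat -2.1 fwd -132.3 z 37.5 F lat -2.9 fwd -2.3 z 5.8 w 36.4
```

View pics/d10z.png

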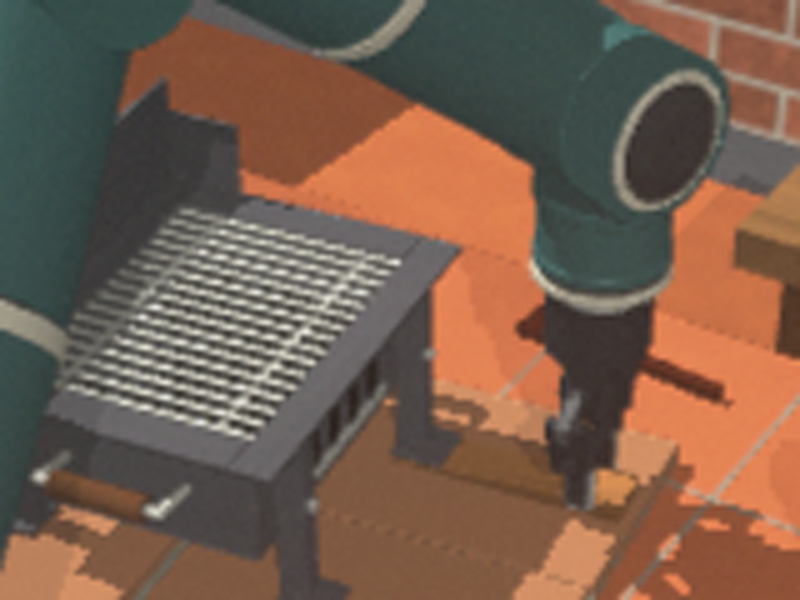

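>>> apply_moves:
  increments:
    - [[0,0,0],[0,0,0],0.45]
    - [[0,0,0],[0,0,0],0.55]
    - [[0,0,0],[0,0,0],0.65]
    - [[-0.005,0,0],[0,0,0],0.65]
    - [[-0.03,0,0.003],[0,0,0],0.65]
    - [[-0.07,0,0.006],[0,0,0],0.65]
    - [[-0.11,0,0.006],[0,0,0],0.65]
    - [[-0.15,0,0.006],[0,0,0],0.65]
    - [[-0.16,0,0.006],[0,0,0],0.65]
    - [[-0.16,0,0.006],[0,0,0],0.65]

```text
time: 16.93
tool_pos: [713.4, -39.9, 202.3]
orientation: [1.104, 1.269, -1.097]
contact_force: [-1.3, 0.2, 0.5]
grip_width: 55.4
```

```bash
python3 - <<'E'
from h import *
st()
c=snap('wrist','w11'); cv2.imwrite('pics/w11z.png',cv2.resize(cv2.imread('pics/w11.png'),None,fx=1.25,fy=1.25))
c=snap('side','d11'); cv2.imwrite('pics/d11z.png',cv2.resize(cv2.imread('pics/d11.png')[80:200,220:380],None,fx=5,fy=5,interpolation=cv2.INTER_CUBIC))
E
```

```text
t 16.93 lat -0.3 fwd -138.6 z 202.3 F lat -1.2 fwd 0.4 z 0.5 w 55.4
```

View pics/w11z.png

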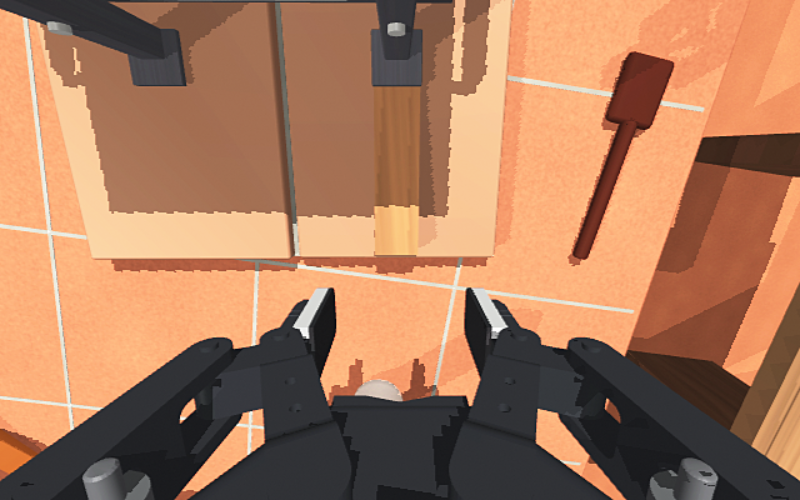

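View pics/d11z.png

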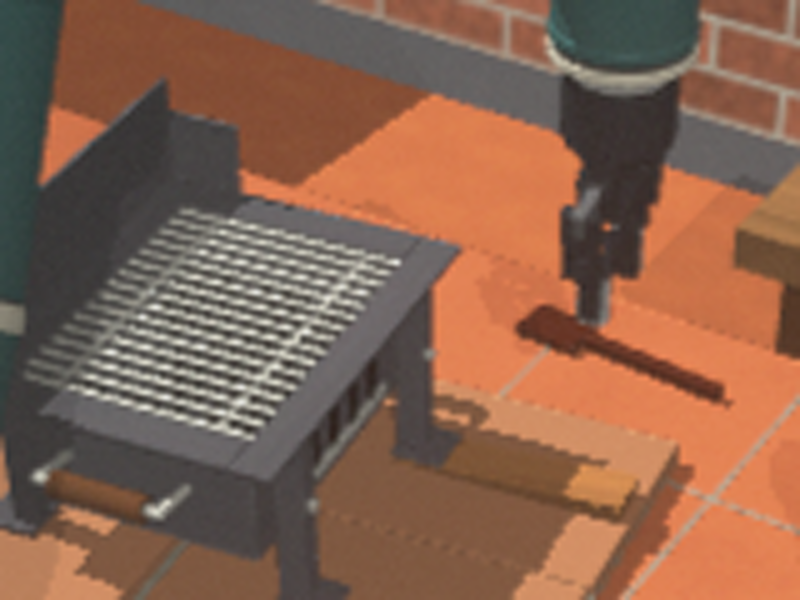

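```bash
python3 - <<'E'
from h import *
mv([691.9,108.2,205],tool(0.146,0))
E
```

```text
shift [-0.0071, 0.0017, -0.149] turn [-0.0001, -0.0001, -0.0008]
```

>>> apply_moves:
  increments:
    - [[-0.025,0,0],[0,0,0],0.3]
    - [[-0.025,0,-0.03],[0,0,0],0]
    - [[-0.025,0.002,-0.065],[0,0,0],0]
    - [[-0.025,0.002,-0.1],[0,0,0],0]
    - [[-0.025,0.002,-0.13],[0,0,0],0]
    - [[-0.02,0.002,-0.149],[0,0,0],0]
    - [[-0.01,0.002,-0.149],[0,0,0],0]
    - [[-0.007,0.002,-0.149],[0,0,0],0]
    - [[-0.007,0.002,-0.149],[0,0,0],0]
    - [[-0.007,0.002,-0.149],[0,0,0],0]
  grip_force: 20

```text
time: 17.87
tool_pos: [692.2, 106.4, 204.0]
orientation: [1.102, 1.273, -1.103]
contact_force: [0.2, 0.2, -0.1]
grip_width: 0.0
```

```bash
python3 - <<'E'
from h import *
st()
c=snap('wrist','w12'); cv2.imwrite('pics/w12z.png',cv2.resize(cv2.imread('pics/w12.png'),None,fx=1.25,fy=1.25))
E
```

```text
t 17.87 lat 0.0 fwd 9.2 z 204.0 F lat 0.3 fwd 0.2 z -0.1 w 0.0
```

View pics/w12z.png

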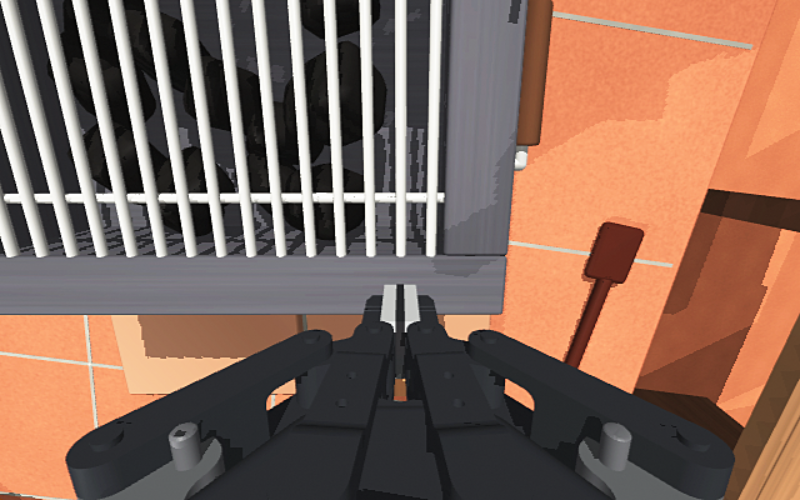

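```bash
python3 - <<'E'
from h import *
c=load('w12')
for p in [(400,314),(400,257),(505,314)]:
    q=onz(c,np.array(p)/1.25-.4,171)-foot; print(round(q@xb,1),round(q@yb,1))
E
```

```text
-0.1 -6.6
-0.1 24.2
54.1 -6.7
```

>>> apply_moves:
  increments:
    - [[0.01,0,0],[0,0,0],0]
    - [[0.018,0,0],[0,0,0],0]
    - [[0.02,0,0],[0,0,0],0]
    - [[0.02,0,0],[0,0,0],0]

```text
time: 18.25
tool_pos: [691.8, 107.7, 183.3]
orientation: [1.101, 1.275, -1.102]
contact_force: [-0.1, -0.7, 0.4]
grip_width: 0.3
```

>>> apply_moves:
  increments:
    - [[0.0015,0,0],[0,0,0],0]
    - [[0.0015,0,0],[0,0,0],0]
    - [[0.0015,0,0],[0,0,0],0]

```text
time: 18.5
tool_pos: [692.3, 107.9, 183.2]
orientation: [1.102, 1.274, -1.101]
contact_force: [0.3, -1.1, 0.3]
grip_width: -0.1
```

>>> apply_moves:
  increments:
    - [[0.001,0,0],[0,0,0],0]
    - [[0.001,0,0],[0,0,0],0]
    - [[0.001,0,0],[0,0,0],0]

```text
time: 18.75
tool_pos: [692.3, 107.9, 182.2]
orientation: [1.102, 1.274, -1.101]
contact_force: [1.4, -0.2, 1.5]
grip_width: -0.0
```

>>> apply_moves:
  increments:
    - [[0.001,0,0],[0,0,0],0]
    - [[0.001,0,0],[0,0,0],0]
    - [[0.001,0,0],[0,0,0],0]

```text
time: 19.0
tool_pos: [692.4, 108.0, 182.1]
orientation: [1.102, 1.274, -1.1]
contact_force: [-5.1, 0.6, 12.2]
grip_width: -0.0
```

```bash
python3 -c "
from h import *
st()"
```

```text
t 19.0 lat 0.5 fwd 10.7 z 182.1 F lat -4.9 fwd 1.3 z 12.2 w -0.0
```

>>> apply_moves:
  increments:
    - [[0,0,0],[0,0,0],0]
    - [[0,0,0],[0,0,0],0]
    - [[0,0,0],[0,0,0],0]
    - [[0,0,0],[0,0,0],0]

```text
time: 19.33
tool_pos: [692.4, 108.0, 182.1]
orientation: [1.102, 1.274, -1.1]
contact_force: [-5.5, -0.3, 12.9]
grip_width: 0.4
```

```bash
python3 -c "
from h import *
st(); snap('side','d13')"
```

```text
t 19.33 lat 0.5 fwd 10.7 z 182.1 F lat -5.5 fwd 0.5 z 12.9 w 0.4
```

>>> apply_moves:
  increments:
    - [[-0.004,0,0],[0,0,0],0]
    - [[-0.02,0,0],[0,0,0],0]
    - [[-0.05,0,0],[0,0,0],0]
    - [[-0.09,0,0],[0,0,0],0]
    - [[-0.11,0,0.03],[0,0,0],0]
    - [[-0.12,0,0.07],[0,0,0],0]
    - [[-0.12,0,0.11],[0,0,0],0]
    - [[-0.12,0,0.15],[0,0,0],0]
    - [[-0.12,0,0.18],[0,0,0],0]
    - [[-0.12,0,0.18],[0,0,0],0]
    - [[-0.12,0,0.18],[0,0,0],0]

```text
time: 20.3
tool_pos: [718.0, -72.7, 300.9]
orientation: [1.103, 1.272, -1.104]
contact_force: [0.6, 1.1, -0.4]
grip_width: 0.0
```

```bash
python3 - <<'E'
from h import *
st(); print(np.abs(r.get_state()['qvel']).max())
c=snap('wrist','w14'); cv2.imwrite('pics/w14z.png',cv2.resize(cv2.imread('pics/w14.png'),None,fx=1.25,fy=1.25))
snap('scene','s14'); c=snap('side','d14'); cv2.imwrite('pics/d14z.png',cv2.resize(cv2.imread('pics/d14.png')[80:220,180:420],None,fx=3.3,fy=3.3,interpolation=cv2.INTER_CUBIC))
E
```

```text
t 20.3 lat -0.5 fwd -171.8 z 300.9 F lat 0.8 fwd 1.0 z -0.4 w 0.0
0.04951026230608011
```

View pics/w14z.png

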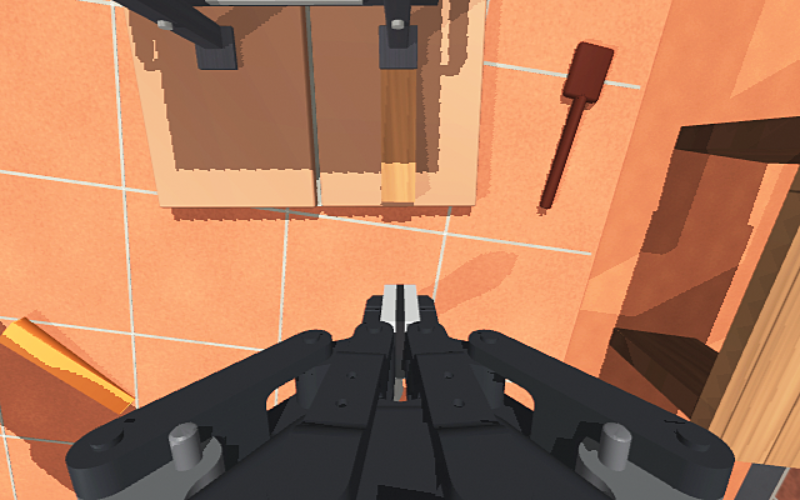

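View pics/d14z.png

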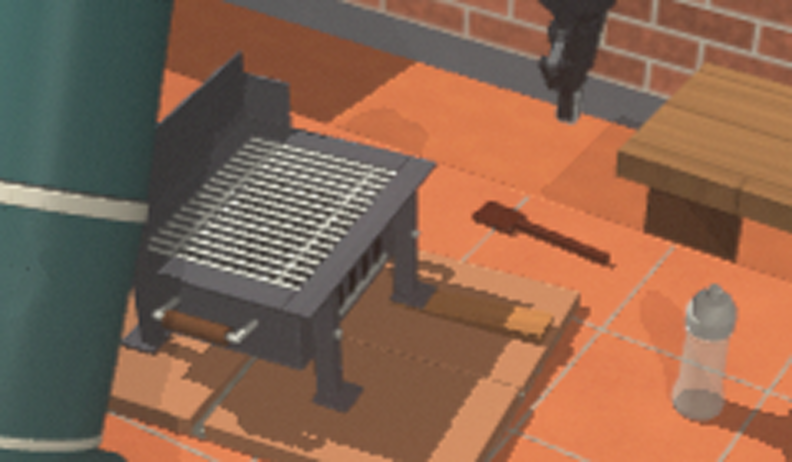

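View pics/s14.png

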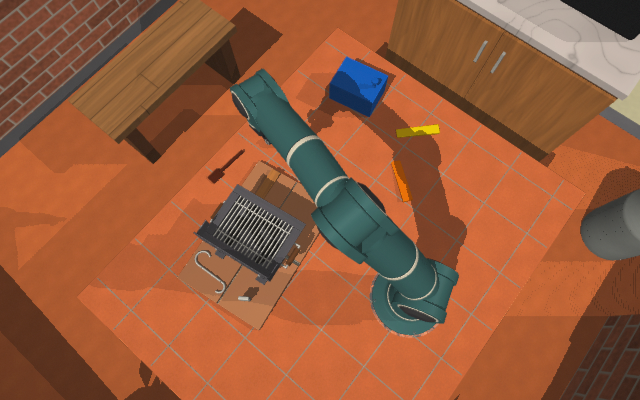

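```bash
python3 - <<'E'
from h import *
for f,P in {'w11':[(375,255),(417,255),(372,86),(422,86)],'w14':[(382,204),(415,204),(379,69),(417,69)]}.items():
    c=load(f)
    for p,z in zip(P,(37,37,25,25)):
        q=onz(c,np.array(p)/1.25-.4,z)-foot; print(f,round(q@xb,1),round(q@yb,1))
print(r.get_state()['contact_force'])
a=load('s14')['image'].astype(int);b=load('scene0')['image'].astype(int)
d=np.abs(a-b).sum(2)[235:310,185:265]; print('rear diff px (hook, lighter)',(d>60).sum())
hand_in()
E
```

```text
w11 -21.4 -162.1
w11 15.9 -162.2
w11 -22.0 -21.8
w11 18.8 -21.8
w14 -20.9 -164.3
w14 16.6 -164.4
w14 -22.3 -21.8
w14 18.2 -21.9
[-0.90098648  0.31291868  0.08227049]
rear diff px (hook, lighter) 69
the job is handed in; nothing more can be done
```

The shim is gripped under the braai's front-right foot (its +x side), the one over the settled tile. The corner held when pressed, and I have handed the job in. The hand-in gives no verdict, so what follows rests on my own measurements.

- **Which foot:** The front-right tile is the low one: the left tile's side face shows above it in the wrist view. When I laid the shim down, contact put its top about 20 mm above the ledge, a gap of about 5 mm.
- **Shimming:** I slid the shim in thin end first until the drag rose to 18 N, which by your 1.3 rule is about 14 N of load. That is under the 20 N at which the other front foot could lift. It stayed put when I eased off and let go.
- **Press check:** I pressed the rim over that foot with 12–13 N for more than 0.3 s, and the height held at 182.1 mm without dipping. Unshimmed, it should have dipped at 5–7 N.
- **Last look:**
  - **Shim:** its middle line is about 2 mm from the foot centre.
  - **Braai:** the foot pad is within 2 mm of where it was first measured, so the braai has not moved.
  - **Grinder:** it is still standing, with no visible shift.
  - **Hook and lighter:** they look unmoved in the overhead picture. 69 pixels around them differ from the first picture, and I didn't trace why.
  - **Arm:** it is clear and reads about 1 N or less, which is noise.

Two things are less certain:
- **Shim position after the press:** the two pictures put the shim's butt about 2 mm apart before and after, roughly the camera's error.
- **Load left on the shim and the other front foot:** I couldn't measure either directly after letting go, so I inferred both from the drag and the press.

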